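# Bring the oval stone under the bench loupe

## Robot

A 6-joint arm with a two-finger parallel gripper is mounted at the origin on the work surface. World frame = base frame: x ahead of the robot, y to its left, z up, the work surface at z = 0. Lengths are in m, angles in rad, forces in N, time in s.
With the tool pointing down it reaches from about 0.3 to 0.775 m from the base axis. Payload 14.6 kg.
Tool frame: the origin (TCP) lies at the very end of the fingers, on their centre line; the grasp point (between the pads) lies 19 mm behind it; z points along the fingers, y is the direction in which the jaws open and shut (so a half turn about z gives the same grasp; the last joint's range is limited). The gripper opens to 94 mm and grips with 3 to 60 N. Pads are 16 mm wide; open, the fingers measure 119 mm over their backs; the gripper's body (75 mm by 177 mm) begins 78 mm behind the grasp point.
Start: joints at [1.036, 0.3, 1.521, -0, 1.321, -0.067], TCP at [0.248, 0.491, 0.205] pointing down, gripper open.
Joint ranges: [-3.03, 3.03], [-0.79, 2.21], [0.23, 2.52], [-1.04, 4.18], [0, 3.07], [-2.55, 2.55]. Speed limits (rad/s): [2.22, 2.22, 2.57, 3.14, 3.14, 3.14].

## Interface

Orientations are given as [roll, pitch, yaw] about the fixed x, y, z axes, in that order (R = Rz(yaw) Ry(pitch) Rx(roll)).
In Python, from station import ctrl, vision, ticket gives the robot as it stands.
- The arm moves only by the tool step_arm, never from a script. Its argument "steps" is a list of rows, each an object of numbers: "x", "y", "z": the shift along the tool's x, y, z in m; "ax", "ay", "az": the turn, a rotation vector about the tool's x, y, z in degrees; "claw": the finger opening in m, from 0 to 0.094. A call has 1 to 5 rows; each row shifts and turns the pose as measured when the row begins, along the tool's axes as they then stand; what a row does not reach is not made up. A row lasts 1/12 s, in which the tool goes at most 41.7 mm and 7.16 degrees, less where a joint would pass 70% of its speed; a pose out of reach is approached as far as the arm can. A call with a gripper value outside its range is refused whole. The fingers move at their own pace and stop on an object; "grip_force" is the grip in N (left out, the last holds). Time passes only in rows, so rows that do not move let the fingers close. It gives the time, the measured TCP pose, the force and the opening at its end, in the units of the state.
- ctrl.get_obs(): the state, without advancing time (a new reading comes with each control period).
- vision.camera(name): name is "scene" or "top" or "wrist"; returns (picture, depth): 400x640x3 uint8, red, green, blue; 400x640 float32, m along the optical axis (not along the pixel's ray), 0 where there is no reading.
- vision.camera_params(name): a dict with "fov_y" (degrees; the focal length in pixels is half the picture's height over the tangent of half this angle, whatever the lens; pixels are square), "cx", "cy" (the principal point, pixels), "origin" and "attitude" of the camera in the world; the wrist camera has in their place "mount" (4x4, takes a point from camera to tool coordinates, whose origin is the TCP and whose axes are the flange's). Camera axes: x right, y up, looking along -z (the intrinsics and any distortion apply to the point x, -y, -z); pixel columns grow to the right and rows downward; lengths in m; the calibration is good to about 2 mm. A picture is of the moment at which its call begins: read the wrist's pose just before it. camera_params takes no time and is no camera call.
- ticket.hand_in(): hands the job in, once; it reports no verdict.
The state is a dict: "time_s": time; "qpos": joint angles; "joint_vel": joint speeds; "tau": joint torques, N m; "ee_pos": TCP position; "eef_rot": TCP orientation; "force": force on the tool from outside, world axes, zero at the start; "moment": the same for the moment, N m; "grip_width": finger opening in m.
Only numpy, scipy, OpenCV 4.12 (cv2) and the standard library are available. Lean on these libraries where they do the work, as an engineer would, in place of code of your own. Each camera call takes 0.05 s, during which the arm holds its last target.

## Task

With a fingertip, push on a spoke of the little four-armed carousel to turn it until the cup with the long oval stone stands right in front of the steel index block, leaving the loupe parked meanwhile; then push the loupe's swing arm round until its lens is centred over that stone. Only push, and lift nothing: all four stones stay lying in their cups, and the things lying around on the bench are not disturbed.

Things in the scene. Friction and masses are not known exactly. Their poses are not given: they have to be found in the camera images.
- hub (a point): axis of the carousel, 41 mm above the bench: a level four-armed aluminium wheel, 250 mm across, on a fixed steel stand. x lies along one spoke, y along the next: spokes at 0, 90, 180, 270 degrees about z (up), each ending in a cup centred 100 mm out. Hub 32 mm across, top 56 mm above the bench, pin 14 mm wide up to 62 mm. The stand's round foot beneath is 110 mm across, 12 mm high
- spoke (a point): point on one of the four like spokes, 48 mm from the axis, 41 mm above the bench; x outward. A spoke is an upright bar 8 mm thick, bare from 16 to 75 mm from the axis, its faces from 30 to 52 mm above the bench. Between the spokes it is open down to the foot
- cup (a point): centre of the cup on that spoke, on its inner floor, 34 mm above the bench. The four like cups are round and black, 51 mm across outside, 45 mm inside, rim 45 mm above the bench, and each holds one loose stone
- carousel (a joint): turn of the carousel since the start, rad, counter-clockwise from above positive; 0 at the start whatever its position; turns without end either way, at about 0.07 N m (1.5 N at 48 mm from the axis), and stays where it is left
- oval_mid (a point): the long oval stone, by far the longest of the four: pale domed cabochon 40 x 21 mm, 14 mm high, lying loose, flat side down, in one of the cups; point at its centre, 7 mm above the cup's floor; x along its length
- round_mid (a point): round domed pale stone, 25 mm across, 13 mm high, loose in another cup; point at its centre
- bead_mid (a point): small round domed pale stone, 17 mm across, 10 mm high, loose in another cup; point at its centre
- blunt_mid (a point): short, slightly oval domed pale stone, 25 x 21 mm, 11 mm high, loose in another cup; point at its centre
- station (a point): viewing place: fixed point 100 mm from the carousel's axis, 42 mm above the bench, where a cup's centre is when that cup stands right in front of the index block. The block is a fixed steel post 16 x 14 mm, 46 mm high, on the stand's flat strap, 143 mm from the axis, just outside the cups' circle, with a small pointed edge towards the axis
- lens (a point): centre of the loupe's lens, 78 mm above the bench: a clear glass in a black ring 52 mm across and 7 mm thick, at the end of the loupe's swing arm
- loupe_pivot (a point): upright axis of the loupe's swing arm, 80 mm above the bench, on a 16 mm post of the stand. A black boss 26 mm across, 67 to 97 mm high, carries the arm: a steel bar 8 mm thick, its faces from 70 to 90 mm above the bench, bare from 13 to 95 mm from the axis; lens centre 122 mm from the axis. Arm and lens pass clear above index block, cups and stones
- loupe (a joint): swing of the loupe arm, rad, counter-clockwise from above positive; 0 with the lens right above the viewing place, -0.85 to -1.45 at the start (parked outside the carousel), stops at -1.7 and +0.5. Turns at about 0.08 N m (1.2 N at 70 mm from its axis) and stays where it is left
- rough_a_mid (a point): rough lump of the same pale stone, about 40 x 32 x 25 mm, loose on the bench; point 10 mm above the bench. Leave alone
- rough_b_mid (a point): rough lump of pale stone, about 42 x 28 x 28 mm, loose on the bench; point 10 mm above the bench. Leave alone
- rough_c_mid (a point): rough lump of pale stone, about 35 x 32 x 21 mm, loose on the bench; point 10 mm above the bench. Leave alone
- brush_grip (a point): bench brush, 190 mm long, lying on the bench; point on its handle. Leave alone
- eyeglass: black eye loupe, a cup 42 mm across and 34 mm high, standing loose on the bench; origin under its centre. Leave alone
- tub: small open white tub, 75 x 55 x 30 mm, loose on the bench; origin under its centre. Leave alone

How it is judged:
By the outcome, as a careful person would: the job done as asked, in the order asked, and still so for the second after the job is handed in, with the robot touching nothing.
It also fails if it takes over 64 s, if anything falls off the work surface, if the arm or the gripper's body presses on something with over 40 N, if the wrist force passes 120 N, or if a joint passes its speed limit or range.

## Working session

There is one attempt and no reset: what is moved stays moved. The work goes in short steps, Python scripts to look and compute and a tool call to move; the robot and the scene stay as the last step left them, time stands still between calls to the robot, and variables do not carry over. Pictures are saved under pics/ and viewed, and the job is handed in when it is done.

Besides the shell and the picture viewer there is one more tool, called as name([rows], argument=value, ...), one row to a line, values as JSON. step_arm: Moves the arm, as the interface text tells. Its arguments: {"type":"object","properties":{"steps":{"type":"array"},"grip_force":{"type":"number"}},"required":["steps"]}

```bash
mkdir -p pics; ls; cat > h.py <<'E'
import numpy as np, cv2
from station import ctrl, vision, ticket
E
python3 - <<'E'
from h import *
o=ctrl.get_obs(); print({k:np.round(v,3) for k,v in o.items()})
for n in("top","scene","wrist"):
    p,d=vision.camera(n); np.savez(f'{n}0.npz',p=p,d=d); cv2.imwrite(f'pics/{n}0.png',p[:,:,::-1]); print(n,vision.camera_params(n))
E
```

```text
pics
{'time_s': np.float64(0.0), 'qpos': array([ 1.036,  0.3  ,  1.522, -0.   ,  1.321, -0.067]), 'joint_vel': array([-0.   ,  0.   ,  0.001, -0.001,  0.001,  0.001]), 'tau': array([-1.0000e-03, -5.3181e+01, -3.5272e+01,  7.1000e-02,  2.4000e-02,
       -0.0000e+00]), 'ee_pos': array([0.248, 0.491, 0.205]), 'eef_rot': array([-3.14 , -0.   ,  2.674]), 'force': array([ 0.637, -0.079,  0.443]), 'moment': array([-0.04 ,  0.005, -0.058]), 'grip_width': np.float64(0.094)}
top {'fov_y': 50.23747693294899, 'cx': 314.5369453917773, 'cy': 204.6595416360149, 'origin': array([0.52845231, 0.05200007, 0.90713623]), 'attitude': array([ 0.01597893, -0.02777983, -1.54074642])}
scene {'fov_y': 57.18874011618736, 'cx': 317.37230604256695, 'cy': 196.88399935757732, 'origin': array([ 1.07445271, -0.23310846,  0.73806915]), 'attitude': array([ 0.72304651, -0.00410996,  1.08820376])}
wrist {'fov_y': 69.57698180575946, 'cx': 320.89173038920575, 'cy': 201.62035995617802, 'mount': array([[-4.75838827e-04,  9.65825046e-01,  2.59194433e-01,
         7.53586889e-02],
       [ 9.99999249e-01,  7.52334044e-04, -9.67553934e-04,
        -1.75743224e-04],
       [-1.12948862e-03,  2.59193778e-01, -9.65824679e-01,
        -1.79078126e-01],
       [ 0.00000000e+00,  0.00000000e+00,  0.00000000e+00,
         1.00000000e+00]])}
```

View pics/top0.png

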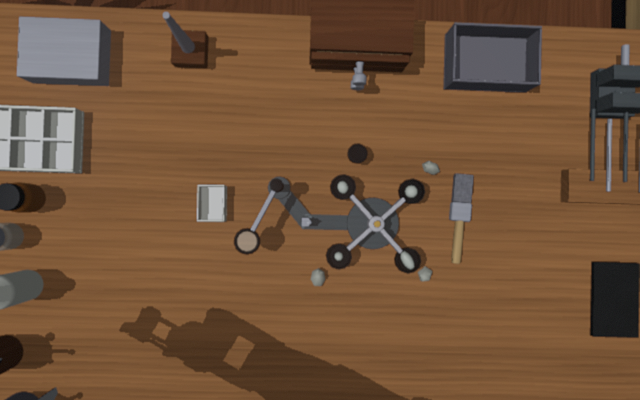

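View pics/scene0.png

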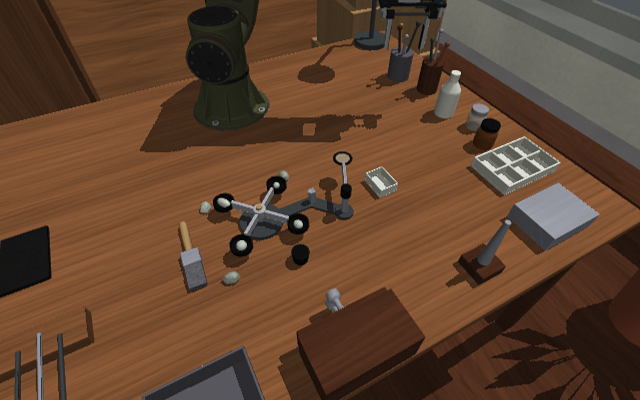

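```bash
cat >> h.py <<'E'
from scipy.spatial.transform import Rotation as Ro
def cam(n,obs=None):
    c=vision.camera_params(n)
    f=200/np.tan(np.radians(c['fov_y'])/2)
    if n=='wrist':
        T=np.eye(4);T[:3,:3]=Ro.from_euler('xyz',obs['eef_rot']).as_matrix();T[:3,3]=obs['ee_pos']
        M=T@c['mount']; R,o=M[:3,:3],M[:3,3]
    else: R=Ro.from_euler('xyz',c['attitude']).as_matrix();o=c['origin']
    return f,c['cx'],c['cy'],R,o
def ray(C,u,v,z):
    f,cx,cy,R,o=C
    d=R@np.array([(u-cx)/f,-(v-cy)/f,-1.]); return o+d*(z-o[2])/d[2]
def proj(C,P):
    f,cx,cy,R,o=C
    q=R.T@(np.array(P)-o); return cx+f*q[0]/-q[2], cy-f*q[1]/-q[2]
E
python3 - <<'E'
from h import *
for n,(a,b,c,d) in dict(top=(190,130,480,300),scene=(190,140,370,290)).items():
    p=np.load(f'{n}0.npz')['p'][b:d,a:c]; s=min(800/(c-a),600/(d-b)); s=int(s*10)/10
    cv2.imwrite(f'pics/{n}0z.png',cv2.resize(p[:,:,::-1],None,fx=s,fy=s,interpolation=cv2.INTER_CUBIC)); print(n,s)
E
```

```text
top 2.7
scene 4.0
```

View pics/top0z.png

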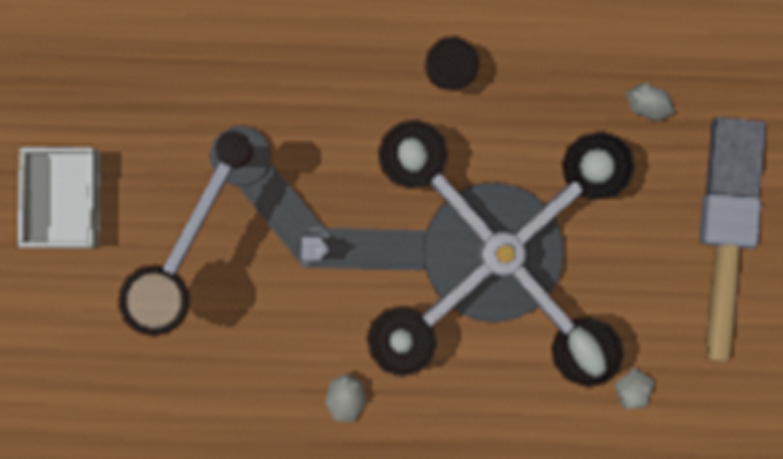

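View pics/scene0z.png

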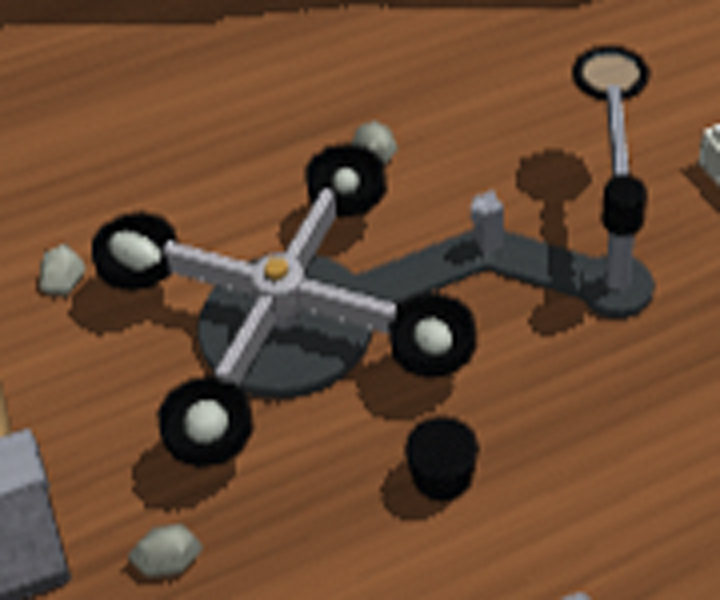

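View pics/wrist0.png

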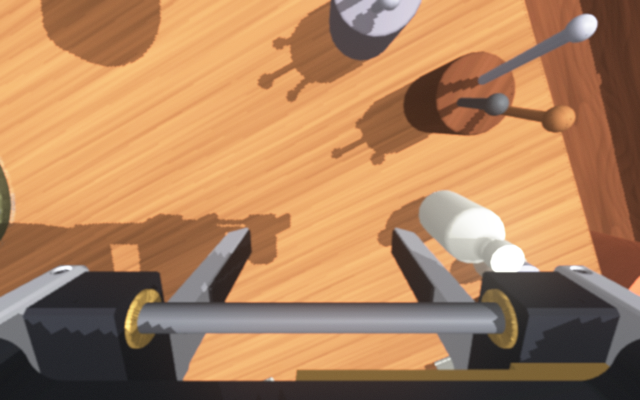

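```bash
cat > meas.py <<'E'
from h import *
def top(p):
    C=cam('top'); r={}
    hsv=cv2.cvtColor(p,cv2.COLOR_RGB2HSV)
    S,V=hsv[:,:,1].astype(int),hsv[:,:,2].astype(int)
    # gold pin
    R,G,B=[p[:,:,i].astype(int) for i in range(3)]
    return C,hsv
E
python3 - <<'E'
from h import *
p=np.load('top0.npz')['p']; d=np.load('top0.npz')['d']
C=cam('top')
hsv=cv2.cvtColor(p,cv2.COLOR_RGB2HSV)
def blobs(m,lo,hi,z,name):
    n,l,s,c=cv2.connectedComponentsWithStats(m.astype(np.uint8))
    for i in range(1,n):
        if lo<=s[i,4]<=hi and 190<c[i,0]<480 and 130<c[i,1]<300: print(name,np.round(c[i],1),s[i,4],s[i,2:4],np.round(ray(C,*c[i],z),4)[:2])
blobs(hsv[:,:,2]<45,60,2000,0.045,'black')
pale=(hsv[:,:,1]<45)&(hsv[:,:,2]>140)
blobs(pale,20,2000,0.045,'pale')
for (u,v) in [(376,223),(377,224)]: print(p[v,u],hsv[v,u],d[v,u])
print(p[221,300:325].tolist())
# sanity: depth vs known
for u,v,z in [(407,260,.048),(343,187,.047),(278,185,.097),(250,280,0)]: 
    f,cx,cy,R,o=C; D=d[v,u]; print(u,v,(o+R@(np.array([(u-cx)/f,-(v-cy)/f,-1])*D)).round(4),z)
E
```

```text
black [357.3 153.2] 265 [18 19] [ 0.6501 -0.0553]
black [342.7 186.6] 302 [24 24] [ 0.5812 -0.0276]
black [278.8 185.2] 63 [12 12] [0.58   0.1019]
black [412.  190.7] 317 [26 23] [ 0.5774 -0.1692]
black [338.4 256. ] 348 [24 23] [ 0.4407 -0.023 ]
black [407.9 260. ] 267 [26 25] [ 0.4364 -0.1645]
pale [429.  165.8] 21 [7 4] [ 0.6293 -0.2026]
pale [341.7 186.6] 64 [ 8 10] [ 0.5812 -0.0255]
pale [213.5 203. ] 662 [27 37] [0.54   0.2315]
pale [410.6 191. ] 76 [10  9] [ 0.5767 -0.1663]
pale [262.3 210.5] 151 [23 40] [0.528  0.1334]
pale [375.7 223.4] 533 [57 58] [ 0.5086 -0.0967]
pale [460.9 211.1] 283 [19 17] [ 0.5388 -0.2707]
pale [305.3 221.6] 58 [9 8] [0.5082 0.0461]
pale [337.6 256.1] 31 [6 7] [ 0.4405 -0.0212]
pale [406.7 260.1] 103 [11 15] [ 0.4361 -0.1621]
pale [316.5 276.4] 37 [6 9] [0.3984 0.0202]
pale [423.5 276.2] 28 [6 6] [ 0.4044 -0.1972]
[167 137  70] [ 21 148 167] 0.8473367
[164 135  70] [ 21 146 164] 0.84625816
[[72, 75, 76], [95, 97, 103], [135, 138, 146], [143, 145, 154], [141, 143, 152], [140, 142, 151], [142, 144, 152], [145, 148, 155], [147, 149, 158], [144, 145, 154], [122, 123, 132], [76, 76, 80], [53, 51, 52], [52, 50, 50], [53, 51, 50], [53, 52, 51], [54, 52, 52], [51, 50, 50], [51, 50, 49], [53, 51, 51], [57, 56, 57], [66, 66, 67], [73, 75, 77], [76, 78, 80], [76, 79, 80]]
407 260 [ 0.4371 -0.1609  0.052 ] 0.048
343 187 [ 0.5806 -0.0283  0.0437] 0.047
278 185 [0.5771 0.1002 0.099 ] 0.097
250 280 [0.3808 0.1585 0.0024] 0
```

```bash
cat >> h.py <<'E'
def plan(tgt,yaw_deg,n=None,vmax=0.04,wmax=7.0):
    o=ctrl.get_obs(); p=np.array(o['ee_pos']); y=o['eef_rot'][2]; t=np.array(tgt,float)
    dy=(np.radians(yaw_deg)-y+np.pi)%(2*np.pi)-np.pi
    D=np.linalg.norm(t-p); n=n or int(max(np.ceil(D/vmax),np.ceil(abs(np.degrees(dy))/wmax),1))
    print('at',p.round(4),'yaw',round(np.degrees(y),2),'rp',np.degrees(o['eef_rot'][:2]).round(2),'D',round(D,4),'n',n)
    for k in range(n):
        yy=y+dy*k/n; w=(t-p)/n
        print({'x':round(w[0]*np.cos(yy)+w[1]*np.sin(yy),4),'y':round(w[0]*np.sin(yy)-w[1]*np.cos(yy),4),'z':round(-w[2],4),'az':round(-np.degrees(dy)/n,2)})
E
python3 - <<'E'
from h import *
hub=np.array([.509,-.096]); a=np.radians(43.3)
t=hub+.048*np.array([np.cos(a),np.sin(a)])+.024*np.array([-np.sin(a),np.cos(a)]); print(t)
plan([*t,.19],133.3)
E
```

```text
[ 0.52747345 -0.04561417]
at [0.2479 0.4907 0.205 ] yaw 153.2 rp [-179.95   -0.  ] D 0.605 n 16
{'x': np.float64(-0.0307), 'y': np.float64(-0.022), 'z': np.float64(0.0009), 'az': np.float64(1.24)}
{'x': np.float64(-0.0312), 'y': np.float64(-0.0214), 'z': np.float64(0.0009), 'az': np.float64(1.24)}
{'x': np.float64(-0.0316), 'y': np.float64(-0.0207), 'z': np.float64(0.0009), 'az': np.float64(1.24)}
{'x': np.float64(-0.0321), 'y': np.float64(-0.02), 'z': np.float64(0.0009), 'az': np.float64(1.24)}
{'x': np.float64(-0.0325), 'y': np.float64(-0.0193), 'z': np.float64(0.0009), 'az': np.float64(1.24)}
{'x': np.float64(-0.0329), 'y': np.float64(-0.0186), 'z': np.float64(0.0009), 'az': np.float64(1.24)}
{'x': np.float64(-0.0333), 'y': np.float64(-0.0179), 'z': np.float64(0.0009), 'az': np.float64(1.24)}
{'x': np.float64(-0.0337), 'y': np.float64(-0.0171), 'z': np.float64(0.0009), 'az': np.float64(1.24)}
{'x': np.float64(-0.0341), 'y': np.float64(-0.0164), 'z': np.float64(0.0009), 'az': np.float64(1.24)}
{'x': np.float64(-0.0344), 'y': np.float64(-0.0157), 'z': np.float64(0.0009), 'az': np.float64(1.24)}
{'x': np.float64(-0.0347), 'y': np.float64(-0.0149), 'z': np.float64(0.0009), 'az': np.float64(1.24)}
{'x': np.float64(-0.0351), 'y': np.float64(-0.0142), 'z': np.float64(0.0009), 'az': np.float64(1.24)}
{'x': np.float64(-0.0354), 'y': np.float64(-0.0134), 'z': np.float64(0.0009), 'az': np.float64(1.24)}
{'x': np.float64(-0.0356), 'y': np.float64(-0.0126), 'z': np.float64(0.0009), 'az': np.float64(1.24)}
{'x': np.float64(-0.0359), 'y': np.float64(-0.0118), 'z': np.float64(0.0009), 'az': np.float64(1.24)}
{'x': np.float64(-0.0361), 'y': np.float64(-0.0111), 'z': np.float64(0.0009), 'az': np.float64(1.24)}
```

step_arm([
  {"x":-0.031,"y":-0.022,"z":0.001,"az":1.2,"claw":0},
  {"x":-0.031,"y":-0.021,"z":0.001,"az":1.2,"claw":0},
  {"x":-0.032,"y":-0.021,"z":0.001,"az":1.2,"claw":0},
  {"x":-0.032,"y":-0.02,"z":0.001,"az":1.2,"claw":0},
  {"x":-0.033,"y":-0.019,"z":0.001,"az":1.2,"claw":0},
])

```text
validation failed for argument at $.st...
```

step_arm([
  {"x":-0.033,"y":-0.019,"z":0.001,"az":1.2},
  {"x":-0.033,"y":-0.018,"z":0.001,"az":1.2},
  {"x":-0.034,"y":-0.017,"z":0.001,"az":1.2},
  {"x":-0.034,"y":-0.016,"z":0.001,"az":1.2},
  {"x":-0.034,"y":-0.016,"z":0.001,"az":1.2},
])

```text
validation failed for argument at $.st...
```

step_arm([
  {"x":-0.035,"y":-0.015,"z":0.001,"az":1.2},
  {"x":-0.035,"y":-0.014,"z":0.001,"az":1.2},
  {"x":-0.035,"y":-0.013,"z":0.001,"az":1.2},
  {"x":-0.036,"y":-0.013,"z":0.001,"az":1.2},
  {"x":-0.036,"y":-0.012,"z":0.001,"az":1.2},
])

```text
validation failed for argument at $.st...
```

```bash
python3 - <<'E'
from h import *
plan([.5275,-.0456,.19],133.3)
o=ctrl.get_obs(); p,d=vision.camera('wrist'); np.savez('wrist1.npz',p=p,d=d,e=o['ee_pos'],r=o['eef_rot']); cv2.imwrite('pics/wrist1.png',p[:,:,::-1])
print(o['time_s'],o['grip_width'],o['force'])
E
```

```text
at [0.2479 0.4907 0.205 ] yaw 153.2 rp [-179.95   -0.  ] D 0.605 n 16
{'x': np.float64(-0.0307), 'y': np.float64(-0.022), 'z': np.float64(0.0009), 'az': np.float64(1.24)}
{'x': np.float64(-0.0312), 'y': np.float64(-0.0214), 'z': np.float64(0.0009), 'az': np.float64(1.24)}
{'x': np.float64(-0.0316), 'y': np.float64(-0.0207), 'z': np.float64(0.0009), 'az': np.float64(1.24)}
{'x': np.float64(-0.0321), 'y': np.float64(-0.02), 'z': np.float64(0.0009), 'az': np.float64(1.24)}
{'x': np.float64(-0.0325), 'y': np.float64(-0.0193), 'z': np.float64(0.0009), 'az': np.float64(1.24)}
{'x': np.float64(-0.0329), 'y': np.float64(-0.0186), 'z': np.float64(0.0009), 'az': np.float64(1.24)}
{'x': np.float64(-0.0333), 'y': np.float64(-0.0179), 'z': np.float64(0.0009), 'az': np.float64(1.24)}
{'x': np.float64(-0.0337), 'y': np.float64(-0.0171), 'z': np.float64(0.0009), 'az': np.float64(1.24)}
{'x': np.float64(-0.0341), 'y': np.float64(-0.0164), 'z': np.float64(0.0009), 'az': np.float64(1.24)}
{'x': np.float64(-0.0344), 'y': np.float64(-0.0157), 'z': np.float64(0.0009), 'az': np.float64(1.24)}
{'x': np.float64(-0.0347), 'y': np.float64(-0.0149), 'z': np.float64(0.0009), 'az': np.float64(1.24)}
{'x': np.float64(-0.0351), 'y': np.float64(-0.0142), 'z': np.float64(0.0009), 'az': np.float64(1.24)}
{'x': np.float64(-0.0354), 'y': np.float64(-0.0134), 'z': np.float64(0.0009), 'az': np.float64(1.24)}
{'x': np.float64(-0.0356), 'y': np.float64(-0.0126), 'z': np.float64(0.0009), 'az': np.float64(1.24)}
{'x': np.float64(-0.0359), 'y': np.float64(-0.0118), 'z': np.float64(0.0009), 'az': np.float64(1.24)}
{'x': np.float64(-0.0361), 'y': np.float64(-0.0111), 'z': np.float64(0.0009), 'az': np.float64(1.24)}
0.15 0.09405780792768569 [-0.52728299  0.61316151  0.63630606]
```

View pics/wrist1.png

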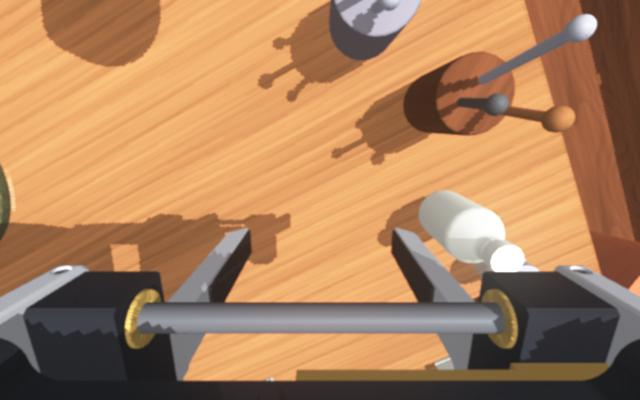

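The moves were refused and nothing moved. I'll try again with every key filled in.

step_arm([
  {"x":-0.031,"y":-0.022,"z":0.001,"ax":0,"ay":0,"az":1.2,"claw":0},
])

```text
time_s: 0.28
ee_pos: [0.2641, 0.4596, 0.2037]
eef_rot: [-3.141, -0.001, 2.657]
force: [1.1, 0.0, 0.5]
grip_width: 0.09
```

step_arm([
  {"x":-0.031,"y":-0.021,"z":0.001,"ax":0,"ay":0,"az":1.2,"claw":0},
  {"x":-0.032,"y":-0.021,"z":0.001,"ax":0,"ay":0,"az":1.2,"claw":0},
  {"x":-0.032,"y":-0.02,"z":0.001,"ax":0,"ay":0,"az":1.2,"claw":0},
  {"x":-0.033,"y":-0.019,"z":0.001,"ax":0,"ay":0,"az":1.2,"claw":0},
  {"x":-0.033,"y":-0.019,"z":0.001,"ax":0,"ay":0,"az":1.2,"claw":0},
])

```text
time_s: 0.7
ee_pos: [0.3537, 0.2859, 0.1972]
eef_rot: [-3.14, -0.001, 2.553]
force: [1.1, -0.4, 0.2]
grip_width: 0.0571
```

step_arm([
  {"x":-0.033,"y":-0.018,"z":0.001,"ax":0,"ay":0,"az":1.2,"claw":0},
  {"x":-0.034,"y":-0.017,"z":0.001,"ax":0,"ay":0,"az":1.2,"claw":0},
  {"x":-0.034,"y":-0.016,"z":0.001,"ax":0,"ay":0,"az":1.2,"claw":0},
  {"x":-0.034,"y":-0.016,"z":0.001,"ax":0,"ay":0,"az":1.2,"claw":0},
  {"x":-0.035,"y":-0.015,"z":0.001,"ax":0,"ay":0,"az":1.2,"claw":0},
])

```text
time_s: 1.12
ee_pos: [0.4444, 0.11, 0.1925]
eef_rot: [-3.14, -0.0, 2.444]
force: [0.4, 0.7, 0.5]
grip_width: 0.0238
```

```bash
python3 - <<'E'
from h import *
plan([.5275,-.0456,.19],133.3)
o=ctrl.get_obs(); p,d=vision.camera('wrist'); np.savez('wrist1.npz',p=p,d=d,e=o['ee_pos'],r=o['eef_rot']); cv2.imwrite('pics/wrist1.png',p[:,:,::-1])
print(o['time_s'],o['grip_width'],o['force'],o['joint_vel'])
E
```

```text
at [0.4444 0.11   0.1925] yaw 140.01 rp [-179.93   -0.  ] D 0.1764 n 5
{'x': np.float64(-0.0327), 'y': np.float64(-0.0132), 'z': np.float64(0.0005), 'az': np.float64(1.34)}
{'x': np.float64(-0.033), 'y': np.float64(-0.0124), 'z': np.float64(0.0005), 'az': np.float64(1.34)}
{'x': np.float64(-0.0333), 'y': np.float64(-0.0116), 'z': np.float64(0.0005), 'az': np.float64(1.34)}
{'x': np.float64(-0.0336), 'y': np.float64(-0.0108), 'z': np.float64(0.0005), 'az': np.float64(1.34)}
{'x': np.float64(-0.0338), 'y': np.float64(-0.01), 'z': np.float64(0.0005), 'az': np.float64(1.34)}
1.1167 0.023835697023977424 [0.35705982 0.74122401 0.50983459] [-1.01764966  0.23086684 -0.22703872 -0.00131434 -0.01138092 -0.7480678 ]
```

View pics/wrist1.png

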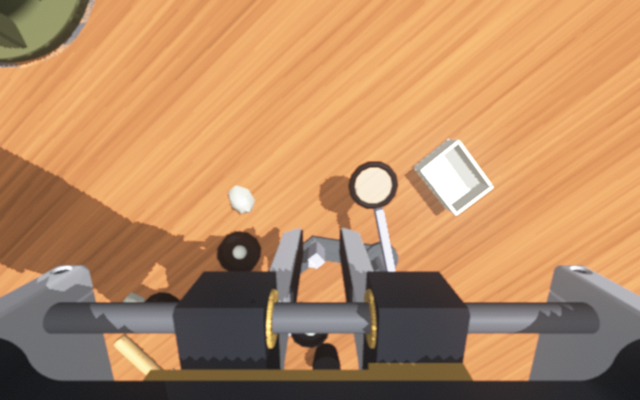

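The wrist camera shows the lens at (373,184), the index block near (317,257) and one cup at (239,252). The gripper hides the rest.

step_arm([
  {"x":-0.033,"y":-0.013,"z":0.001,"ax":0,"ay":0,"az":1.3,"claw":0},
  {"x":-0.033,"y":-0.012,"z":0.001,"ax":0,"ay":0,"az":1.3,"claw":0},
  {"x":-0.033,"y":-0.012,"z":0,"ax":0,"ay":0,"az":1.3,"claw":0},
  {"x":-0.034,"y":-0.011,"z":0,"ax":0,"ay":0,"az":1.3,"claw":0},
  {"x":-0.034,"y":-0.01,"z":0,"ax":0,"ay":0,"az":1.4,"claw":0},
])

```text
time_s: 1.58
ee_pos: [0.5304, -0.0563, 0.1903]
eef_rot: [-3.14, 0.001, 2.32]
force: [0.6, 0.5, 1.0]
grip_width: 0.0006
```

```bash
python3 - <<'E'
from h import *
plan([.5275,-.0456,.10],133.3)
plan([.5275,-.0456,.036],133.3)
o=ctrl.get_obs(); p,d=vision.camera('top'); np.savez('top1.npz',p=p,d=d,e=o['ee_pos'],r=o['eef_rot'])
cv2.imwrite('pics/top1.png',cv2.resize(p[130:300,190:480,::-1],None,fx=2.7,fy=2.7,interpolation=cv2.INTER_CUBIC))
print(o['time_s'],o['grip_width'],o['force'],o['joint_vel'])
E
```

```text
at [ 0.5304 -0.0563  0.1903] yaw 132.92 rp [-1.7992e+02  4.0000e-02] D 0.091 n 3
{'x': np.float64(0.0033), 'y': np.float64(0.0017), 'z': np.float64(0.0301), 'az': np.float64(-0.13)}
{'x': np.float64(0.0033), 'y': np.float64(0.0017), 'z': np.float64(0.0301), 'az': np.float64(-0.13)}
{'x': np.float64(0.0033), 'y': np.float64(0.0017), 'z': np.float64(0.0301), 'az': np.float64(-0.13)}
at [ 0.5304 -0.0563  0.1903] yaw 132.92 rp [-1.7992e+02  4.0000e-02] D 0.1547 n 4
{'x': np.float64(0.0025), 'y': np.float64(0.0013), 'z': np.float64(0.0386), 'az': np.float64(-0.09)}
{'x': np.float64(0.0025), 'y': np.float64(0.0013), 'z': np.float64(0.0386), 'az': np.float64(-0.09)}
{'x': np.float64(0.0025), 'y': np.float64(0.0013), 'z': np.float64(0.0386), 'az': np.float64(-0.09)}
{'x': np.float64(0.0024), 'y': np.float64(0.0013), 'z': np.float64(0.0386), 'az': np.float64(-0.09)}
1.5833 0.0005916942910201427 [0.59510598 0.47630789 1.01518927] [-0.68458307  0.52407933 -0.6603118   0.00146639  0.13149053 -0.37654438]
```

View pics/top1.png

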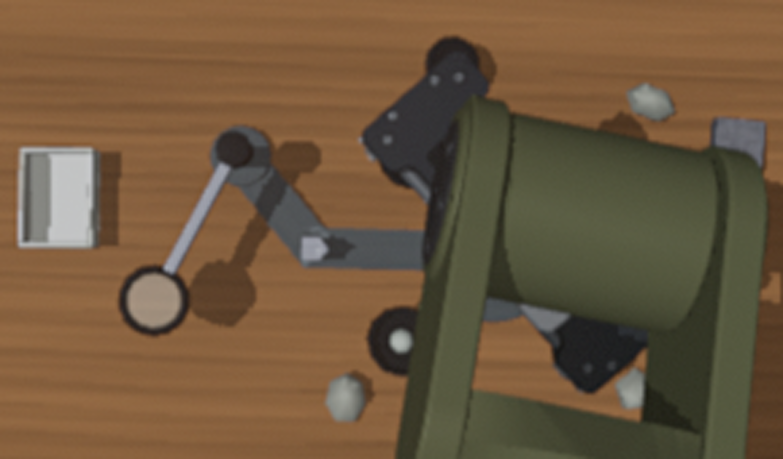

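step_arm([
  {"x":0.01,"y":0.005,"z":0.03,"ax":0,"ay":0,"az":0,"claw":0},
  {"x":0,"y":0,"z":0.03,"ax":0,"ay":0,"az":0,"claw":0},
  {"x":0,"y":0,"z":0.02,"ax":0,"ay":0,"az":0,"claw":0},
])

```text
time_s: 1.88
ee_pos: [0.5325, -0.0543, 0.1111]
eef_rot: [3.139, 0.009, 2.309]
force: [1.1, -0.8, -0.7]
grip_width: 0.0006
```

```bash
python3 - <<'E'
from h import *
plan([.5275,-.0456,.036],133.3,n=3)
p,d=vision.camera('scene')
cv2.imwrite('pics/s2.png',cv2.resize(p[100:300,170:410,::-1],None,fx=3,fy=3,interpolation=cv2.INTER_CUBIC))
E
```

```text
at [ 0.5325 -0.0543  0.1111] yaw 132.28 rp [179.83   0.49] D 0.0758 n 3
{'x': np.float64(0.0033), 'y': np.float64(0.0007), 'z': np.float64(0.025), 'az': np.float64(-0.34)}
{'x': np.float64(0.0033), 'y': np.float64(0.0007), 'z': np.float64(0.025), 'az': np.float64(-0.34)}
{'x': np.float64(0.0033), 'y': np.float64(0.0008), 'z': np.float64(0.025), 'az': np.float64(-0.34)}
```

View pics/s2.png

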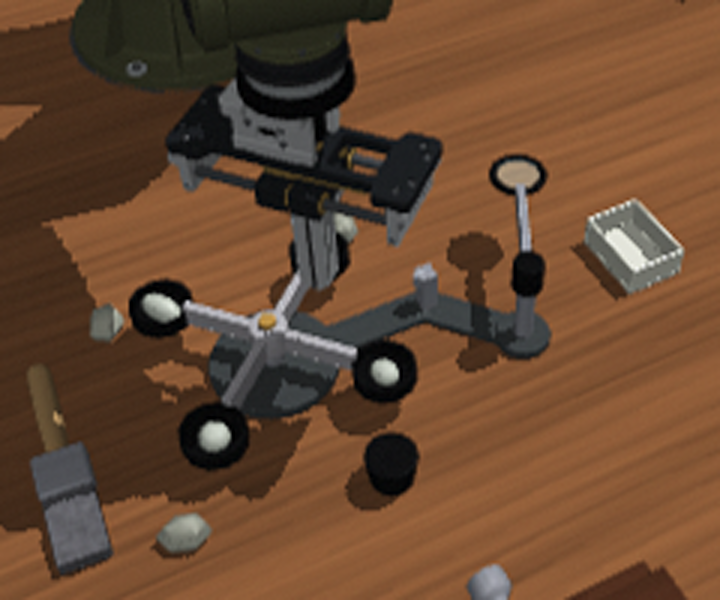

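step_arm([
  {"x":0.01,"y":0.002,"z":0,"ax":0,"ay":0,"az":-1.0,"claw":0},
  {"x":0,"y":0,"z":0.01,"ax":0,"ay":0,"az":0,"claw":0},
])

```text
time_s: 2.1
ee_pos: [0.5253, -0.0445, 0.0979]
eef_rot: [-3.141, 0.004, 2.327]
force: [0.1, 0.1, 0.1]
grip_width: 0.0004
```

```bash
python3 - <<'E'
from h import *
plan([.5275,-.0456,.036],133.3,n=3)
E
```

```text
at [ 0.5253 -0.0445  0.0979] yaw 133.35 rp [-179.96    0.21] D 0.0619 n 3
{'x': np.float64(-0.0008), 'y': np.float64(0.0003), 'z': np.float64(0.0206), 'az': np.float64(0.02)}
{'x': np.float64(-0.0008), 'y': np.float64(0.0003), 'z': np.float64(0.0206), 'az': np.float64(0.02)}
{'x': np.float64(-0.0008), 'y': np.float64(0.0003), 'z': np.float64(0.0206), 'az': np.float64(0.02)}
```

step_arm([
  {"x":-0.001,"y":0,"z":0.02,"ax":0,"ay":0,"az":0,"claw":0},
  {"x":0,"y":0,"z":0.02,"ax":0,"ay":0,"az":0,"claw":0},
  {"x":0,"y":0,"z":0.015,"ax":0,"ay":0,"az":0,"claw":0},
  {"x":0,"y":0,"z":0.004,"ax":0,"ay":0,"az":0,"claw":0},
])

```text
time_s: 2.43
ee_pos: [0.5278, -0.0437, 0.04]
eef_rot: [3.138, 0.009, 2.331]
force: [0.3, -0.1, 0.1]
grip_width: 0.0004
```

```bash
cat >> h.py <<'E'
HUB=np.array([.509,-.096])
def rel():
    o=ctrl.get_obs(); v=np.array(o['ee_pos'][:2])-HUB; y=o['eef_rot'][2]
    # tool frame: x tangential(ccw), y radial
    ex=np.array([np.cos(y),np.sin(y)]); ey=np.array([np.sin(y),-np.cos(y)])
    print('t',round(o['time_s'],2),'z',o['ee_pos'][2].round(4),'yaw',np.degrees(y).round(2),'phi',(np.degrees(y)-90).round(2),'tang(x)',round(v@ex*1e3,1),'rad(y)',round(v@ey*1e3,1),'F',np.round([o['force'][0]*ex[0]+o['force'][1]*ex[1],o['force'][0]*ey[0]+o['force'][1]*ey[1],o['force'][2]],2),'rp',np.degrees(o['eef_rot'][:2]).round(2))
E
python3 -c "
from h import *
rel()"
```

```text
t 2.43 z 0.04 yaw 133.57 phi 43.57 tang(x) 24.9 rad(y) 49.7 F [-0.34  0.15  0.05] rp [179.8    0.53]
```

step_arm([
  {"x":-0.005,"y":-0.001,"z":0.002,"ax":0,"ay":0,"az":0,"claw":0},
  {"x":-0.005,"y":0,"z":0,"ax":0,"ay":0,"az":0,"claw":0},
  {"x":-0.003,"y":0,"z":0,"ax":0,"ay":0,"az":1,"claw":0},
  {"x":-0.0025,"y":0.0005,"z":0,"ax":0,"ay":0,"az":3,"claw":0},
  {"x":-0.0025,"y":0.0005,"z":0,"ax":0,"ay":0,"az":3,"claw":0},
])

```text
time_s: 2.85
ee_pos: [0.5421, -0.0572, 0.0414]
eef_rot: [3.135, 0.01, 2.206]
force: [-1.0, 2.2, -1.7]
grip_width: 0.0003
```

```bash
python3 -c "
from h import *
rel()"
```

```text
t 2.85 z 0.0414 yaw 126.4 phi 36.4 tang(x) 11.6 rad(y) 49.6 F [ 2.38  0.52 -1.69] rp [179.63   0.56]
```

step_arm([
  {"x":-0.0034,"y":0.0006,"z":0.001,"ax":0,"ay":0,"az":4,"claw":0},
  {"x":-0.0034,"y":0.0006,"z":0.001,"ax":0,"ay":0,"az":4,"claw":0},
  {"x":-0.0034,"y":0.0006,"z":0.001,"ax":0,"ay":0,"az":4,"claw":0},
  {"x":-0.0034,"y":0.0006,"z":0.001,"ax":0,"ay":0,"az":4,"claw":0},
  {"x":-0.0034,"y":0.0006,"z":0.001,"ax":0,"ay":0,"az":4,"claw":0},
])

```text
time_s: 3.27
ee_pos: [0.5553, -0.0722, 0.0415]
eef_rot: [3.128, 0.008, 1.835]
force: [-2.1, 1.7, 0.1]
grip_width: 0.0005
```

```bash
python3 -c "
from h import *
rel()"
```

```text
t 3.27 z 0.0415 yaw 105.14 phi 15.14 tang(x) 10.9 rad(y) 50.9 F [ 2.15 -1.58  0.07] rp [179.24   0.43]
```

step_arm([
  {"x":-0.0035,"y":0.0004,"z":0.0015,"ax":0.3,"ay":-0.1,"az":4,"claw":0},
  {"x":-0.0035,"y":0.0004,"z":0.0015,"ax":0.3,"ay":-0.1,"az":4,"claw":0},
  {"x":-0.0035,"y":0.0004,"z":0.0015,"ax":0.3,"ay":-0.1,"az":4,"claw":0},
  {"x":-0.0035,"y":0.0004,"z":0.0015,"ax":0.3,"ay":-0.1,"az":4,"claw":0},
  {"x":-0.0035,"y":0.0004,"z":0.0015,"ax":0.3,"ay":-0.1,"az":4,"claw":0},
])

```text
time_s: 3.68
ee_pos: [0.5629, -0.0911, 0.0399]
eef_rot: [-3.139, 0.015, 1.462]
force: [-1.6, 0.9, 0.4]
grip_width: 0.0009
```

```bash
python3 -c "
from h import *
rel()
p,d=vision.camera('scene')
cv2.imwrite('pics/s3.png',cv2.resize(p[100:300,170:410,::-1],None,fx=3,fy=3,interpolation=cv2.INTER_CUBIC))"
```

```text
t 3.68 z 0.0399 yaw 83.76 phi -6.24 tang(x) 10.7 rad(y) 53.1 F [ 0.75 -1.69  0.45] rp [-179.84    0.89]
```

View pics/s3.png

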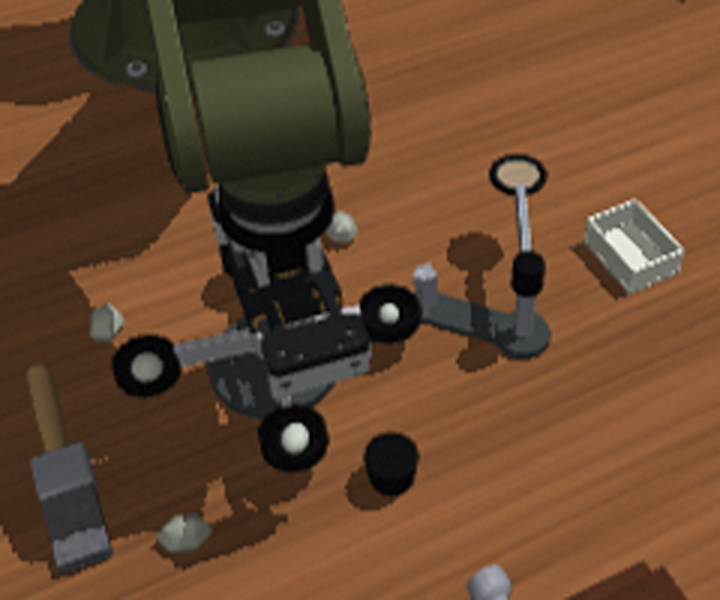

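The wheel is turning. The pushed cup is now at (293,437) in the zoom, the bead's cup is at the block at (388,313), and the loupe is still parked. I'll carry on.

step_arm([
  {"x":-0.0035,"y":-0.0004,"z":0.0013,"ax":0.1,"ay":-0.2,"az":4,"claw":0},
  {"x":-0.0035,"y":-0.0004,"z":0.0013,"ax":0.1,"ay":-0.2,"az":4,"claw":0},
  {"x":-0.0035,"y":-0.0004,"z":0.0013,"ax":0.1,"ay":-0.2,"az":4,"claw":0},
  {"x":-0.0035,"y":-0.0004,"z":0.0013,"ax":0.1,"ay":-0.2,"az":4,"claw":0},
  {"x":-0.0035,"y":-0.0004,"z":0.0013,"ax":0.1,"ay":-0.2,"az":4,"claw":0},
])

```text
time_s: 4.15
ee_pos: [0.5614, -0.1095, 0.0396]
eef_rot: [3.133, 0.031, 1.098]
force: [1.7, 0.9, 1.7]
grip_width: 0.0007
```

```bash
python3 -c "
from h import *
rel()"
```

```text
t 4.15 z 0.0396 yaw 62.89 phi -27.11 tang(x) 11.8 rad(y) 52.8 F [1.62 1.09 1.67] rp [179.51   1.76]
```

step_arm([
  {"x":-0.0037,"y":-0.0004,"z":0.0013,"ax":0.2,"ay":0.4,"az":4,"claw":0},
  {"x":-0.0037,"y":-0.0004,"z":0.0013,"ax":0.2,"ay":0.4,"az":4,"claw":0},
  {"x":-0.0037,"y":-0.0004,"z":0.0013,"ax":0.2,"ay":0.4,"az":4,"claw":0},
  {"x":-0.0037,"y":-0.0004,"z":0.0013,"ax":0.2,"ay":0.4,"az":4,"claw":0},
  {"x":-0.0037,"y":-0.0004,"z":0.0013,"ax":0.2,"ay":0.4,"az":4,"claw":0},
])

```text
time_s: 4.57
ee_pos: [0.5544, -0.1252, 0.0397]
eef_rot: [3.135, -0.015, 0.737]
force: [2.2, 1.4, 1.7]
grip_width: 0.0005
```

```bash
python3 -c "
from h import *
rel()"
```

```text
t 4.57 z 0.0397 yaw 42.24 phi -47.76 tang(x) 14.0 rad(y) 52.1 F [2.6  0.43 1.75] rp [179.63  -0.86]
```

step_arm([
  {"x":-0.0045,"y":-0.0002,"z":0.0013,"ax":0.1,"ay":0,"az":3.5,"claw":0},
  {"x":-0.0045,"y":-0.0002,"z":0.0013,"ax":0.1,"ay":0,"az":3.5,"claw":0},
  {"x":-0.0045,"y":-0.0002,"z":0.0013,"ax":0.1,"ay":0,"az":3.5,"claw":0},
  {"x":-0.0045,"y":-0.0002,"z":0.0013,"ax":0.1,"ay":0,"az":3.5,"claw":0},
  {"x":-0.0045,"y":-0.0002,"z":0.0013,"ax":0.1,"ay":0,"az":3.5,"claw":0},
])

```text
time_s: 4.98
ee_pos: [0.5401, -0.1395, 0.0392]
eef_rot: [3.141, -0.027, 0.421]
force: [1.7, 1.2, 1.2]
grip_width: 0.0002
```

```bash
python3 -c "
from h import *
rel()"
```

```text
t 4.98 z 0.0392 yaw 24.09 phi -65.91 tang(x) 10.7 rad(y) 52.4 F [ 2.05 -0.39  1.25] rp [179.96  -1.55]
```

step_arm([
  {"x":-0.0036,"y":0,"z":0.0013,"ax":0,"ay":-0.3,"az":4,"claw":0},
  {"x":-0.0036,"y":0,"z":0.0013,"ax":0,"ay":-0.3,"az":4,"claw":0},
  {"x":-0.0036,"y":0,"z":0.0013,"ax":0,"ay":-0.3,"az":4,"claw":0},
  {"x":-0.0027,"y":0,"z":0.0013,"ax":0,"ay":-0.3,"az":3,"claw":0},
  {"x":-0.0018,"y":0,"z":0.0013,"ax":0,"ay":-0.3,"az":2,"claw":0},
])

```text
time_s: 5.4
ee_pos: [0.5296, -0.1465, 0.0386]
eef_rot: [3.14, -0.012, 0.112]
force: [1.1, 1.2, 0.8]
grip_width: 0.0003
```

```bash
python3 -c "
from h import *
rel()
for n in ('scene','top'):
    p,d=vision.camera(n); np.savez(n+'4.npz',p=p)
    a=(170,100,410,300) if n=='scene' else (190,130,480,300)
    cv2.imwrite('pics/%s4.png'%n,cv2.resize(p[a[1]:a[3],a[0]:a[2],::-1],None,fx=2.7,fy=2.7,interpolation=cv2.INTER_CUBIC))"
```

```text
t 5.4 z 0.0386 yaw 6.4 phi -83.6 tang(x) 14.9 rad(y) 52.5 F [ 1.19 -1.05  0.84] rp [179.93  -0.68]
```

View pics/top4.png

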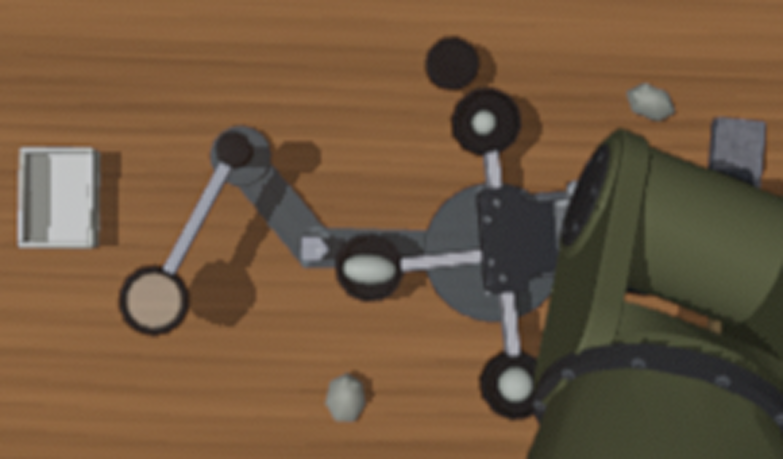

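View pics/scene4.png

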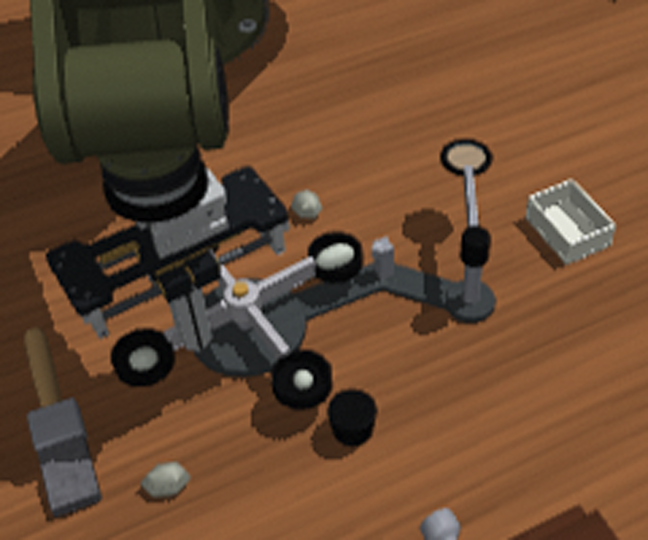

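```bash
cat > cups.py <<'E'
from h import *
def cups(p,box=(190,130,480,300)):
    C=cam('top'); hsv=cv2.cvtColor(p,cv2.COLOR_RGB2HSV)
    m=(hsv[:,:,2]<50).astype(np.uint8); out=[]
    for c in cv2.findContours(m,cv2.RETR_EXTERNAL,cv2.CHAIN_APPROX_NONE)[0]:
        h=cv2.convexHull(c); 
        (u,v),r=cv2.minEnclosingCircle(h)
        M=cv2.moments(h)
        if 9<r<16 and M['m00']>0.8*np.pi*r*r and box[0]<u<box[2] and box[1]<v<box[3]:
            u,v=M['m10']/M['m00'],M['m01']/M['m00']
            w=ray(C,u,v,.045)[:2]; q=w-HUB
            out.append((round(u,1),round(v,1),round(r,1),w.round(4),round(np.hypot(*q)*1e3,1),round(np.degrees(np.arctan2(q[1],q[0])),2)))
    return out
def block(p):
    C=cam('top'); g=p[205:236,295:312].astype(float).mean(2); m=((g>110)&(p[205:236,295:312].astype(int).ptp(2) if False else (g>110))).astype(np.uint8)
    M=cv2.moments(m,True); u,v=295+M['m10']/M['m00'],205+M['m01']/M['m00']; w=ray(C,u,v,.046)[:2]; q=w-HUB
    return round(u,1),round(v,1),M['m00'],w.round(4),np.hypot(*q),np.degrees(np.arctan2(q[1],q[0])).round(2)
E
python3 - <<'E'
from cups import *
for f in('top0','top4'):
    p=np.load(f+'.npz')['p']; print(f); [print(c) for c in cups(p)]
    print('block',block(p))
E
```

```text
top0
(407.4, 260.0, 12.8, array([ 0.4365, -0.1635]), np.float64(99.1), np.float64(-137.05))
(338.5, 255.9, 12.3, array([ 0.441 , -0.0231]), np.float64(99.7), np.float64(133.04))
(246.8, 240.9, 12.5, array([0.4659, 0.1625]), np.float64(262.0), np.float64(99.46))
(411.4, 191.0, 13.0, array([ 0.5769, -0.1679]), np.float64(98.9), np.float64(-46.67))
(342.7, 186.6, 12.2, array([ 0.5812, -0.0275]), np.float64(99.6), np.float64(43.49))
(357.2, 153.2, 9.4, array([ 0.6501, -0.0551]), np.float64(146.9), np.float64(16.17))
block (305.4, 221.8, 67.0, array([0.5079, 0.0458]), np.float64(0.14182719085693682), np.float64(90.45))
top4
(246.8, 240.9, 12.3, array([0.466 , 0.1625]), np.float64(262.1), np.float64(99.45))
(326.5, 228.3, 13.0, array([0.496 , 0.0028]), np.float64(99.7), np.float64(97.5))
(369.8, 174.6, 12.4, array([ 0.6074, -0.0819]), np.float64(99.4), np.float64(8.14))
(357.3, 153.3, 9.3, array([ 0.65  , -0.0554]), np.float64(146.7), np.float64(16.08))
block (305.3, 221.9, 74.0, array([0.5075, 0.046 ]), np.float64(0.1420380896859341), np.float64(90.6))
```

step_arm([
  {"x":-0.0018,"y":0,"z":0.001,"ax":0,"ay":0,"az":1.5,"claw":0},
  {"x":-0.0018,"y":0,"z":0.001,"ax":0,"ay":0,"az":1.5,"claw":0},
  {"x":-0.0015,"y":0,"z":0.001,"ax":0,"ay":0,"az":1.5,"claw":0},
  {"x":0,"y":0,"z":0,"ax":0,"ay":0,"az":0,"claw":0},
])

```text
time_s: 5.83
ee_pos: [0.5256, -0.1476, 0.037]
eef_rot: [3.14, -0.016, 0.033]
force: [-0.4, 0.4, -0.3]
grip_width: 0.0001
```

```bash
sed -i 's/HUB=.*/HUB=np.array([.509,-.0955])/' h.py; python3 -c "
from cups import *
rel()
p,d=vision.camera('top'); np.savez('top5.npz',p=p); [print(c) for c in cups(p)]; print(block(p))"
```

```text
t 5.83 z 0.037 yaw 1.91 phi -88.09 tang(x) 14.8 rad(y) 52.6 F [-0.35 -0.38 -0.33] rp [179.91  -0.9 ]
(246.8, 240.9, 12.3, array([0.466 , 0.1625]), np.float64(261.6), np.float64(99.47))
(326.2, 224.8, 12.8, array([0.503 , 0.0037]), np.float64(99.4), np.float64(93.45))
(373.3, 174.4, 12.4, array([ 0.608 , -0.0891]), np.float64(99.2), np.float64(3.67))
(357.4, 153.2, 9.3, array([ 0.6501, -0.0554]), np.float64(146.7), np.float64(15.85))
(305.3, 221.9, 74.0, array([0.5075, 0.046 ]), np.float64(0.14153811742512296), np.float64(90.6))
```

step_arm([
  {"x":-0.0015,"y":0,"z":0,"ax":0,"ay":0,"az":1,"claw":0},
  {"x":-0.0015,"y":0,"z":0,"ax":0,"ay":0,"az":1,"claw":0},
  {"x":0,"y":0,"z":0,"ax":0,"ay":0,"az":0,"claw":0},
])

```text
time_s: 6.13
ee_pos: [0.5226, -0.1478, 0.0371]
eef_rot: [3.14, -0.016, -0.002]
force: [-0.6, 0.2, 0.7]
grip_width: 0.0006
```

```bash
python3 -c "
from cups import *
rel()
p,d=vision.camera('top'); np.savez('top6.npz',p=p); [print(c) for c in cups(p)]; print(block(p))"
```

```text
t 6.13 z 0.0371 yaw -0.11 phi -90.11 tang(x) 13.7 rad(y) 52.3 F [-0.58 -0.21  0.68] rp [179.93  -0.93]
(374.2, 272.5, 12.6, array([ 0.4094, -0.0965]), np.float64(99.6), np.float64(-179.42))
(246.8, 240.9, 12.3, array([0.4659, 0.1625]), np.float64(261.6), np.float64(99.48))
(326.2, 222.4, 12.6, array([0.5078, 0.0038]), np.float64(99.3), np.float64(90.72))
(375.9, 174.4, 12.5, array([ 0.6082, -0.0945]), np.float64(99.2), np.float64(0.61))
(357.4, 153.2, 9.3, array([ 0.6501, -0.0554]), np.float64(146.7), np.float64(15.87))
(305.3, 221.9, 73.0, array([0.5076, 0.0461]), np.float64(0.14158666744132564), np.float64(90.56))
```

step_arm([
  {"x":0.008,"y":0,"z":0,"ax":0,"ay":0,"az":0,"claw":0},
  {"x":0.004,"y":0,"z":-0.02,"ax":0,"ay":0,"az":0,"claw":0},
  {"x":0,"y":0,"z":-0.04,"ax":0,"ay":0,"az":0,"claw":0},
  {"x":0,"y":0,"z":-0.04,"ax":0,"ay":0,"az":0,"claw":0},
  {"x":0,"y":0,"z":-0.02,"ax":0,"ay":0,"az":0,"claw":0},
])

```text
time_s: 6.6
ee_pos: [0.5323, -0.1466, 0.1564]
eef_rot: [-3.139, -0.005, 0.0]
force: [0.1, 0.6, 1.1]
grip_width: 0.0002
```

```bash
cat > loupe.py <<'E'
from cups import *
def loupe(p):
    C=cam('top'); hsv=cv2.cvtColor(p,cv2.COLOR_RGB2HSV)
    m=(hsv[:,:,2]<45).astype(np.uint8)
    sub=m[170:200,262:295]; M=cv2.moments(sub,True); u,v=262+M['m10']/M['m00'],170+M['m01']/M['m00']
    piv=ray(C,u,v,.092)[:2]; print('pivot px',round(u,1),round(v,1),M['m00'],piv.round(4), ray(C,u,v,.097)[:2].round(4))
    return piv
def stone(p,u0,v0,w=12):
    C=cam('top'); hsv=cv2.cvtColor(p,cv2.COLOR_RGB2HSV)
    s=hsv[v0-w:v0+w,u0-w:u0+w]; m=((s[:,:,1]<60)&(s[:,:,2]>120)).astype(np.uint8)
    n,l,st,c=cv2.connectedComponentsWithStats(m); i=1+np.argmax(st[1:,4]); u,v=c[i]+[u0-w,v0-w]
    return u.round(1),v.round(1),st[i],ray(C,u,v,.042)[:2].round(4)
E
python3 - <<'E'
from loupe import *
o=ctrl.get_obs(); print(o['time_s'],o['ee_pos'],o['force'])
p,d=vision.camera('top'); np.savez('top7.npz',p=p); [print(c) for c in cups(p)]; print(block(p))
piv=loupe(p); print('stone',stone(p,326,222))
L=ray(cam('top'),246.8,240.9,.080)[:2]; q=L-piv; print('lens',L,np.hypot(*q),np.degrees(np.arctan2(q[1],q[0])))
st=HUB+.1*np.array([np.cos(np.radians(90.5)),np.sin(np.radians(90.5))]); q=st-piv; print('station',st,np.hypot(*q),np.degrees(np.arctan2(q[1],q[0])))
cv2.imwrite('pics/top7.png',cv2.resize(p[130:300,190:480,::-1],None,fx=2.7,fy=2.7,interpolation=cv2.INTER_CUBIC))
E
```

```text
6.6 [ 0.53227024 -0.14658131  0.15636404] [0.10176855 0.5970479  1.08287246]
(374.3, 272.5, 12.5, array([ 0.4093, -0.0966]), np.float64(99.7), np.float64(-179.35))
(246.7, 240.9, 12.3, array([0.4659, 0.1626]), np.float64(261.6), np.float64(99.47))
(326.2, 222.5, 12.6, array([0.5077, 0.0039]), np.float64(99.4), np.float64(90.77))
(375.9, 174.5, 12.4, array([ 0.6081, -0.0943]), np.float64(99.1), np.float64(0.68))
(357.3, 153.2, 9.3, array([ 0.6501, -0.0553]), np.float64(146.7), np.float64(15.91))
(305.3, 222.0, 75.0, array([0.5074, 0.0461]), np.float64(0.1416527726136868), np.float64(90.64))
pivot px 281.1 187.8 14.0 [0.5724 0.0945] [0.5721 0.0942]
stone (np.float64(325.3), np.float64(223.1), array([  3,   9,  18,   9, 128], dtype=int32), array([0.5063, 0.0054]))
lens [0.46849655 0.15796505] 0.12178537768784323 148.56972794899363
station [0.50812735 0.00449619] 0.11057086202841739 -125.54892451105957
```

View pics/top7.png

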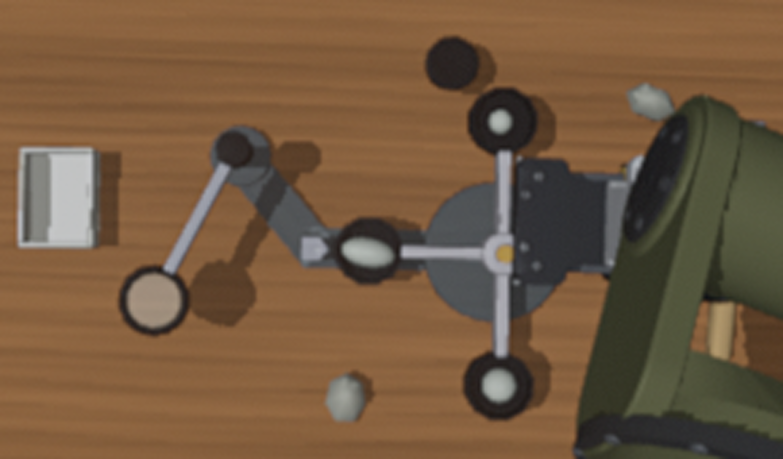

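Seen from above, the oval cup at (369,251) lines up with the index block. The cup is at 90.7° and the block at 90.6°, and all four stones are in their cups. Next is the loupe.

```bash
cat >> h.py <<'E'
PIV=np.array([.5775,.103])
def relp():
    o=ctrl.get_obs(); v=np.array(o['ee_pos'][:2])-PIV; y=o['eef_rot'][2]
    ex=np.array([np.cos(y),np.sin(y)]); ey=np.array([np.sin(y),-np.cos(y)]); f=o['force']
    print('t',round(o['time_s'],2),'z',o['ee_pos'][2].round(4),'yaw',np.degrees(y).round(2),'alpha',(np.degrees(y)+90).round(2),'x',round(v@ex*1e3,1),'y',round(v@ey*1e3,1),'F',np.round([f[:2]@ex,f[:2]@ey,f[2]],2),'rp',np.degrees(o['eef_rot'][:2]).round(2))
E
python3 - <<'E'
from h import *
p=np.load('top7.npz')['p']; hsv=cv2.cvtColor(p,cv2.COLOR_RGB2HSV)
m=(hsv[:,:,2]<60).astype(np.uint8)
for c in cv2.findContours(m,cv2.RETR_EXTERNAL,cv2.CHAIN_APPROX_NONE)[0]:
    (u,v),r=cv2.minEnclosingCircle(c)
    if 262<u<295 and 165<v<205: print(u,v,r,cv2.contourArea(c))
print(ray(cam('top'),277.3,185.6,.097))
plan([.526,.156,.156],63.2)
E
```

```text
290.0 202.0 8.24631118774414 68.0
279.8829650878906 186.6914825439453 10.550013542175293 154.0
[0.57606055 0.10160075 0.097     ]
at [ 0.5334 -0.1469  0.1592] yaw 0.01 rp [-179.91   -0.49] D 0.3031 n 10
{'x': np.float64(-0.0007), 'y': np.float64(-0.0303), 'z': np.float64(0.0003), 'az': np.float64(-6.32)}
{'x': np.float64(0.0026), 'y': np.float64(-0.0302), 'z': np.float64(0.0003), 'az': np.float64(-6.32)}
{'x': np.float64(0.0059), 'y': np.float64(-0.0297), 'z': np.float64(0.0003), 'az': np.float64(-6.32)}
{'x': np.float64(0.0091), 'y': np.float64(-0.0289), 'z': np.float64(0.0003), 'az': np.float64(-6.32)}
{'x': np.float64(0.0123), 'y': np.float64(-0.0277), 'z': np.float64(0.0003), 'az': np.float64(-6.32)}
{'x': np.float64(0.0152), 'y': np.float64(-0.0262), 'z': np.float64(0.0003), 'az': np.float64(-6.32)}
{'x': np.float64(0.018), 'y': np.float64(-0.0244), 'z': np.float64(0.0003), 'az': np.float64(-6.32)}
{'x': np.float64(0.0206), 'y': np.float64(-0.0222), 'z': np.float64(0.0003), 'az': np.float64(-6.32)}
{'x': np.float64(0.0229), 'y': np.float64(-0.0198), 'z': np.float64(0.0003), 'az': np.float64(-6.32)}
{'x': np.float64(0.025), 'y': np.float64(-0.0172), 'z': np.float64(0.0003), 'az': np.float64(-6.32)}
```

step_arm([
  {"x":-0.001,"y":-0.03,"z":0,"ax":0,"ay":0,"az":-6.3,"claw":0},
  {"x":0.003,"y":-0.03,"z":0,"ax":0,"ay":0,"az":-6.3,"claw":0},
  {"x":0.006,"y":-0.03,"z":0,"ax":0,"ay":0,"az":-6.3,"claw":0},
  {"x":0.009,"y":-0.029,"z":0,"ax":0,"ay":0,"az":-6.3,"claw":0},
  {"x":0.012,"y":-0.028,"z":0,"ax":0,"ay":0,"az":-6.3,"claw":0},
])

```text
time_s: 7.07
ee_pos: [0.5317, 0.0053, 0.1619]
eef_rot: [3.134, -0.012, 0.563]
force: [0.4, -0.2, 0.3]
grip_width: 0.0005
```

step_arm([
  {"x":0.015,"y":-0.026,"z":0,"ax":0,"ay":0,"az":-6.3,"claw":0},
  {"x":0.018,"y":-0.024,"z":0,"ax":0,"ay":0,"az":-6.3,"claw":0},
  {"x":0.021,"y":-0.022,"z":0,"ax":0,"ay":0,"az":-6.3,"claw":0},
  {"x":0.023,"y":-0.02,"z":0,"ax":0,"ay":0,"az":-6.3,"claw":0},
  {"x":0.02,"y":-0.014,"z":0,"ax":0,"ay":0,"az":-6.3,"claw":0},
])

```text
time_s: 7.48
ee_pos: [0.5252, 0.1597, 0.161]
eef_rot: [3.129, -0.005, 1.143]
force: [0.5, -1.0, 0.7]
grip_width: 0.0002
```

```bash
python3 -c "
from h import *
relp()
plan([.526,.156,.156],63.2)"
```

```text
t 7.48 z 0.161 yaw 65.49 alpha 155.49 x 29.9 y -71.1 F [-0.71  0.89  0.71] rp [179.3   -0.31]
at [0.5252 0.1597 0.161 ] yaw 65.49 rp [179.3   -0.31] D 0.0063 n 1
{'x': np.float64(-0.003), 'y': np.float64(0.0023), 'z': np.float64(0.005), 'az': np.float64(2.29)}
```

step_arm([
  {"x":-0.002,"y":0,"z":0.01,"ax":0.5,"ay":0,"az":2,"claw":0},
  {"x":0,"y":0,"z":0.03,"ax":0,"ay":0,"az":0,"claw":0},
  {"x":0,"y":0,"z":0.03,"ax":0,"ay":0,"az":0,"claw":0},
  {"x":0,"y":0,"z":0.008,"ax":0,"ay":0,"az":0,"claw":0},
  {"x":0,"y":0,"z":0,"ax":0,"ay":0,"az":0,"claw":0},
])

```text
time_s: 7.9
ee_pos: [0.5257, 0.1641, 0.0798]
eef_rot: [3.138, -0.007, 1.117]
force: [-0.2, 0.3, 0.1]
grip_width: 0.0003
```

```bash
python3 -c "
from h import *
relp()
for n in ('scene','top'):
    p,d=vision.camera(n); np.savez(n+'8.npz',p=p)
    a=(170,100,410,300) if n=='scene' else (190,130,480,300)
    cv2.imwrite('pics/%s8.png'%n,cv2.resize(p[a[1]:a[3],a[0]:a[2],::-1],None,fx=2.7,fy=2.7,interpolation=cv2.INTER_CUBIC))"
```

```text
t 7.9 z 0.0798 yaw 64.0 alpha 154.0 x 32.2 y -73.4 F [ 0.16 -0.32  0.06] rp [179.81  -0.41]
```

View pics/top8.png

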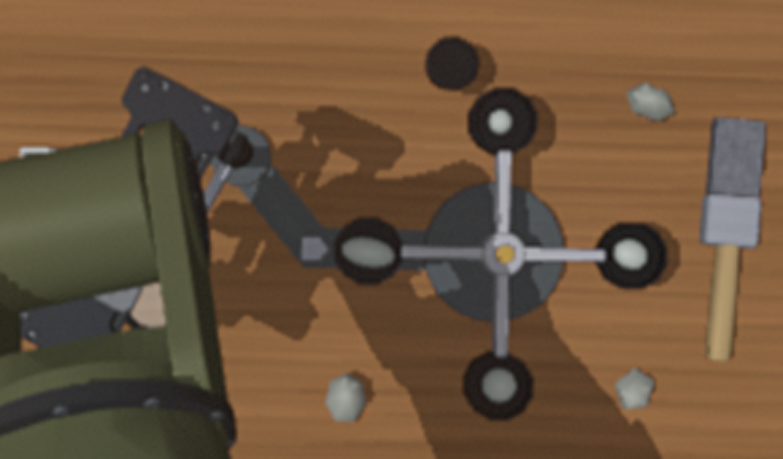

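View pics/scene8.png

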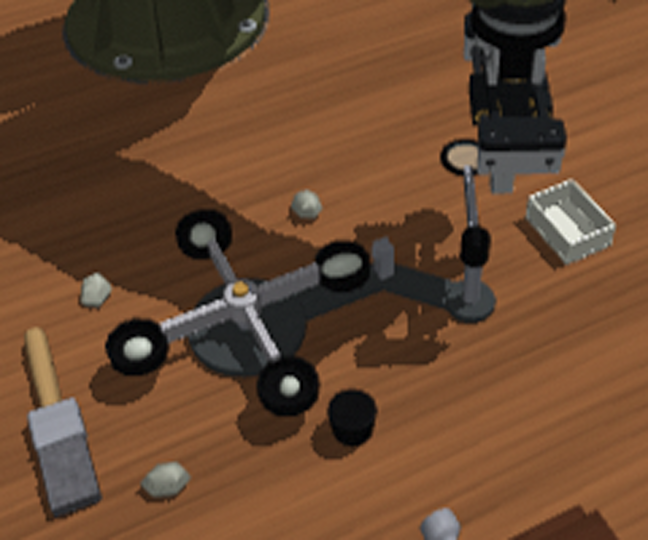

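step_arm([
  {"x":-0.01,"y":0.002,"z":0.003,"ax":0,"ay":0,"az":0,"claw":0},
  {"x":-0.006,"y":0,"z":0.001,"ax":0,"ay":0,"az":0,"claw":0},
  {"x":-0.003,"y":0,"z":0,"ax":0,"ay":0,"az":0,"claw":0},
  {"x":-0.003,"y":-0.0003,"z":0,"ax":0,"ay":0,"az":-1,"claw":0},
  {"x":-0.003,"y":-0.0004,"z":0,"ax":0,"ay":0,"az":-2.5,"claw":0},
])

```text
time_s: 8.42
ee_pos: [0.5184, 0.1387, 0.0822]
eef_rot: [3.13, -0.013, 1.177]
force: [0.8, 0.1, -0.8]
grip_width: 0.0004
```

```bash
python3 -c "
from h import *
relp()"
```

```text
t 8.42 z 0.0822 yaw 67.46 alpha 157.46 x 10.3 y -68.3 F [ 0.43  0.64 -0.77] rp [179.32  -0.75]
```

step_arm([
  {"x":-0.004,"y":-0.0007,"z":0.004,"ax":0.2,"ay":-0.2,"az":-3.5,"claw":0},
  {"x":-0.0048,"y":-0.0007,"z":0.003,"ax":0.2,"ay":-0.2,"az":-4,"claw":0},
  {"x":-0.0048,"y":-0.0007,"z":0.002,"ax":0.2,"ay":-0.2,"az":-4,"claw":0},
  {"x":-0.0048,"y":-0.0007,"z":0.001,"ax":0.2,"ay":0,"az":-4,"claw":0},
  {"x":-0.0048,"y":-0.0007,"z":0.001,"ax":0.2,"ay":0,"az":-4,"claw":0},
])

```text
time_s: 8.83
ee_pos: [0.5106, 0.116, 0.0751]
eef_rot: [3.138, -0.004, 1.536]
force: [0.1, 2.5, 1.9]
grip_width: 0.0008
```

```bash
python3 -c "
from h import *
relp()"
```

```text
t 8.83 z 0.0751 yaw 88.03 alpha 178.03 x 10.7 y -67.3 F [ 2.51 -0.03  1.95] rp [179.81  -0.21]
```

step_arm([
  {"x":-0.0048,"y":-0.0009,"z":0,"ax":0.1,"ay":0,"az":-4,"claw":0},
  {"x":-0.0048,"y":-0.0009,"z":0,"ax":0.1,"ay":0,"az":-4,"claw":0},
  {"x":-0.0048,"y":-0.0009,"z":0,"ax":0.1,"ay":0,"az":-4,"claw":0},
  {"x":-0.0048,"y":-0.0009,"z":0,"ax":0.1,"ay":0,"az":-4,"claw":0},
  {"x":-0.0048,"y":-0.0009,"z":0,"ax":0.1,"ay":0,"az":-4,"claw":0},
])

```text
time_s: 9.25
ee_pos: [0.509, 0.09, 0.0779]
eef_rot: [3.141, -0.004, 1.908]
force: [0.3, 2.1, -1.1]
grip_width: 0.0005
```

```bash
python3 -c "
from h import *
relp()"
```

```text
t 9.25 z 0.0779 yaw 109.3 alpha 199.3 x 10.4 y -69.0 F [ 1.92  1.01 -1.06] rp [179.99  -0.24]
```

step_arm([
  {"x":-0.0048,"y":-0.0007,"z":0.001,"ax":0,"ay":0,"az":-4,"claw":0},
  {"x":-0.0048,"y":-0.0007,"z":0.001,"ax":0,"ay":0,"az":-4,"claw":0},
  {"x":-0.0048,"y":-0.0007,"z":0.001,"ax":0,"ay":0,"az":-4,"claw":0},
  {"x":-0.0048,"y":-0.0007,"z":0.001,"ax":0,"ay":0,"az":-4,"claw":0},
  {"x":-0.0048,"y":-0.0007,"z":0.001,"ax":0,"ay":0,"az":-4,"claw":0},
])

```text
time_s: 9.67
ee_pos: [0.5178, 0.0655, 0.0764]
eef_rot: [3.135, -0.001, 2.279]
force: [-0.9, 1.1, 1.4]
grip_width: 0.0006
```

```bash
python3 -c "
from h import *
relp()"
```

```text
t 9.67 z 0.0764 yaw 130.55 alpha 220.55 x 10.3 y -69.7 F [1.43 0.05 1.36] rp [ 1.796e+02 -8.000e-02]
```

step_arm([
  {"x":-0.0048,"y":-0.0007,"z":0.0005,"ax":0.1,"ay":0,"az":-4,"claw":0},
  {"x":-0.003,"y":-0.0005,"z":0.0005,"ax":0.1,"ay":0,"az":-2.5,"claw":0},
  {"x":-0.002,"y":-0.0003,"z":0.0005,"ax":0.1,"ay":0,"az":-1.5,"claw":0},
  {"x":0,"y":0,"z":0,"ax":0,"ay":0,"az":0,"claw":0},
])

```text
time_s: 10.0
ee_pos: [0.5239, 0.0555, 0.077]
eef_rot: [3.138, 0.001, 2.432]
force: [-0.2, 0.7, 0.2]
grip_width: 0.0001
```

```bash
python3 -c "
from h import *
relp()
for n in ('scene','top'):
    p,d=vision.camera(n); np.savez(n+'9.npz',p=p)
    a=(170,100,410,300) if n=='scene' else (190,130,480,300)
    cv2.imwrite('pics/%s9.png'%n,cv2.resize(p[a[1]:a[3],a[0]:a[2],::-1],None,fx=2.7,fy=2.7,interpolation=cv2.INTER_CUBIC))"
```

```text
t 10.0 z 0.077 yaw 139.35 alpha 229.35 x 9.7 y -71.0 F [0.6  0.36 0.19] rp [1.7978e+02 5.0000e-02]
```

View pics/top9.png

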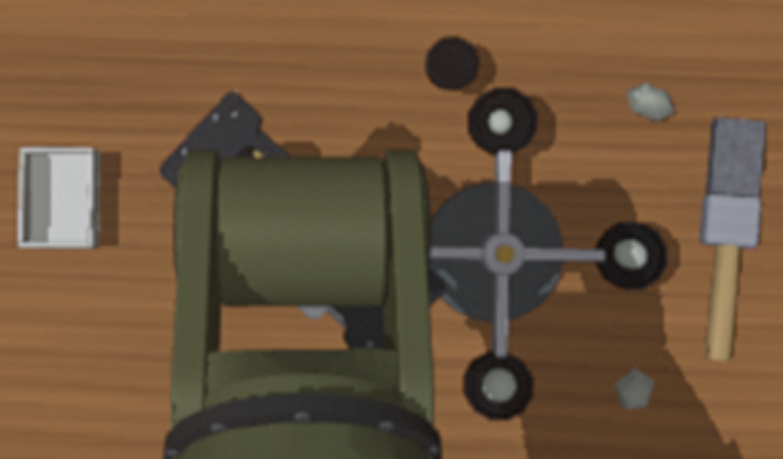

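View pics/scene9.png

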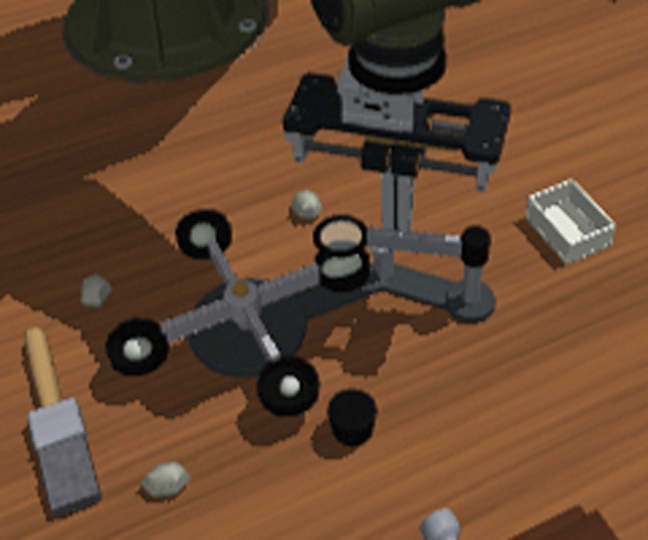

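```bash
python3 -c "
from h import *
p=np.load('scene9.npz')['p']
cv2.imwrite('pics/z9.png',cv2.resize(p[170:220,270:340,::-1],None,fx=11,fy=11,interpolation=cv2.INTER_NEAREST))
p=np.load('scene8.npz')['p']; C=cam('scene')
hsv=cv2.cvtColor(p,cv2.COLOR_RGB2HSV); m=(hsv[:,:,2]<30).astype(np.uint8)
for c in cv2.findContours(m,cv2.RETR_EXTERNAL,cv2.CHAIN_APPROX_NONE)[0]:
    h=cv2.convexHull(c); M=cv2.moments(h)
    if M['m00']>150 and 190<h[:,0,0].mean()<360 and 140<h[:,0,1].mean()<270:
        u,v=M['m10']/M['m00'],M['m01']/M['m00']; print(round(u,1),round(v,1),M['m00'],ray(C,u,v,.043)[:2].round(4),ray(C,u,v,.079)[:2].round(4))
"
```

```text
299.9 254.2 258.0 [ 0.6648 -0.0591] [ 0.686  -0.0681]
276.1 242.3 386.0 [ 0.6112 -0.0934] [ 0.6352 -0.1006]
220.2 228.4 339.0 [ 0.5149 -0.1939] [ 0.5439 -0.196 ]
296.7 198.8 302.0 [0.5142 0.0049] [ 0.5432 -0.0074]
244.9 186.3 276.5 [ 0.4137 -0.0955] [ 0.448  -0.1026]
```

View pics/z9.png

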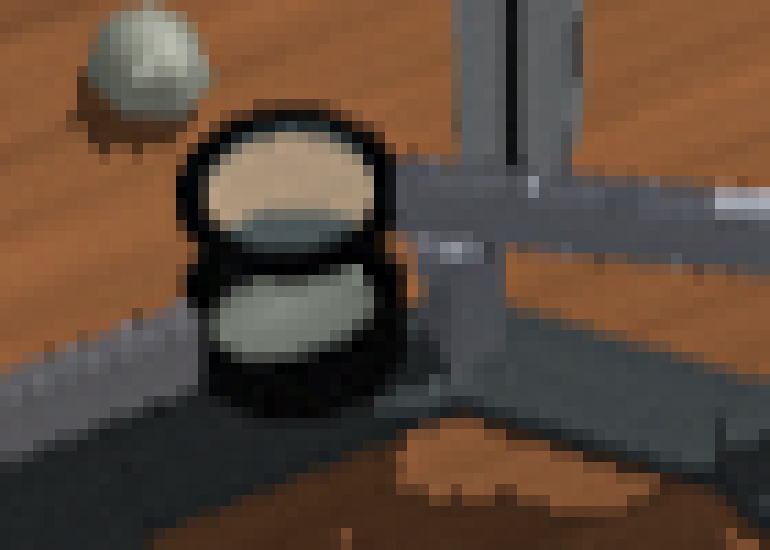

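```bash
python3 -c "
from h import *
C=cam('scene')
for u,v in((295.9,186.9),(295.9,186.5)):
  print(ray(C,u,v,.078)[:2])
L=np.array(ray(C,295.9,186.9,.078)[:2])-[.0045,.001]; q=L-PIV; print(L,np.hypot(*q),np.degrees(np.arctan2(q[1],q[0]))%360)
q=np.array([.5068,.0048])-PIV; print(np.degrees(np.arctan2(q[1],q[0]))%360,np.hypot(*q))
"
```

```text
[0.50643182 0.00797293]
[0.50521677 0.00855074]
[0.50193182 0.00697293] 0.12219553167996076 231.79914454488193
234.24764981444133 0.12100301649132553
```

step_arm([
  {"x":-0.0015,"y":-0.0002,"z":0.0005,"ax":0,"ay":0,"az":-1,"claw":0},
  {"x":-0.0014,"y":-0.0002,"z":0,"ax":0,"ay":0,"az":-1,"claw":0},
  {"x":0,"y":0,"z":0,"ax":0,"ay":0,"az":0,"claw":0},
])

```text
time_s: 10.35
ee_pos: [0.5257, 0.0535, 0.0771]
eef_rot: [3.137, 0.001, 2.467]
force: [0.1, 0.6, -0.3]
grip_width: 0.0006
```

```bash
python3 -c "
from h import *
relp()"
```

```text
t 10.35 z 0.0771 yaw 141.33 alpha 231.33 x 9.5 y -71.0 F [ 0.31  0.49 -0.28] rp [1.7974e+02 8.0000e-02]
```

step_arm([
  {"x":0.01,"y":0,"z":0,"ax":0,"ay":0,"az":0,"claw":0},
  {"x":0.02,"y":0,"z":-0.02,"ax":0,"ay":0,"az":0,"claw":0},
  {"x":0.03,"y":0,"z":-0.02,"ax":0,"ay":0,"az":0,"claw":0},
  {"x":0.035,"y":0,"z":0,"ax":0,"ay":0,"az":0,"claw":0},
  {"x":0.035,"y":0,"z":0,"ax":0,"ay":0,"az":0,"claw":0},
])

```text
time_s: 10.77
ee_pos: [0.4217, 0.1351, 0.1173]
eef_rot: [3.137, 0.002, 2.46]
force: [0.1, 1.0, -0.3]
grip_width: 0.0007
```

```bash
python3 -c "
from loupe import *
relp()
for n in ('scene','top'):
    p,d=vision.camera(n); np.savez(n+'10.npz',p=p)
    a=(170,100,410,300) if n=='scene' else (190,130,480,300)
    cv2.imwrite('pics/%s10.png'%n,cv2.resize(p[a[1]:a[3],a[0]:a[2],::-1],None,fx=2.7,fy=2.7,interpolation=cv2.INTER_CUBIC))
[print(c) for c in cups(p)]"
```

```text
t 10.77 z 0.1173 yaw 140.94 alpha 230.94 x 141.2 y -73.3 F [ 0.58  0.83 -0.34] rp [1.7975e+02 1.0000e-01]
(374.0, 272.3, 12.9, array([ 0.4098, -0.096 ]), np.float64(99.2), np.float64(-179.73))
(423.7, 224.1, 13.0, array([ 0.5102, -0.1948]), np.float64(99.3), np.float64(-89.3))
(327.5, 221.7, 14.5, array([0.5093, 0.0013]), np.float64(96.8), np.float64(89.82))
(375.9, 174.4, 12.5, array([ 0.6081, -0.0945]), np.float64(99.2), np.float64(0.59))
(357.4, 153.2, 9.3, array([ 0.6501, -0.0554]), np.float64(146.7), np.float64(15.87))
```

View pics/top10.png

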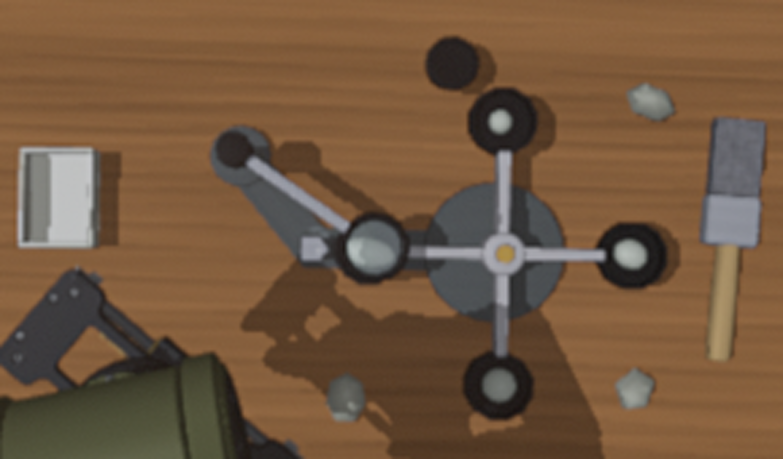

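```bash
python3 -c "
from h import *
p=np.load('top10.npz')['p']
cv2.imwrite('pics/z10.png',cv2.resize(p[200:245,295:350,::-1],None,fx=13,fy=13,interpolation=cv2.INTER_NEAREST))
g=p[200:245,295:350].max(2); m=(g>75).astype(np.uint8)
n,l,s,c=cv2.connectedComponentsWithStats(m,connectivity=4)
for i in range(1,n): 
  if s[i,4]>60: print(c[i]+[295,200],s[i])
"
```

```text
[318.54884547 222.10183541] [   0    0   55   45 1689]
[327.83986928 221.24509804] [ 23  12  20  20 306]
```

View pics/z10.png

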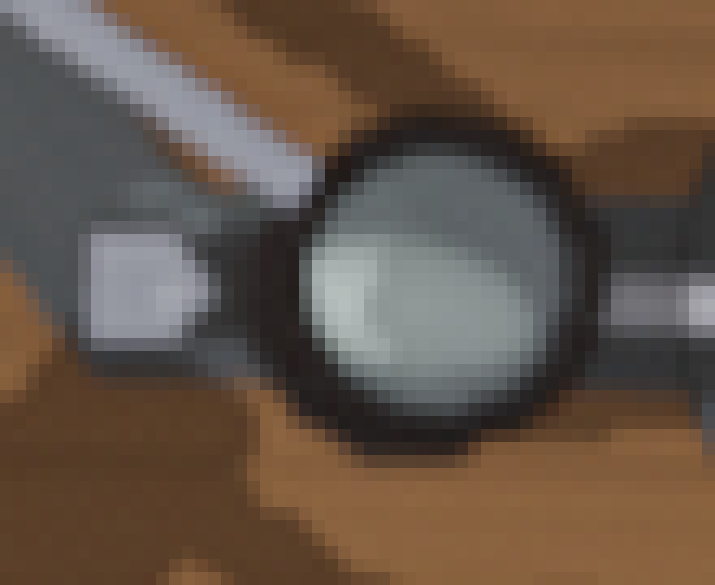

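```bash
python3 -c "
from h import *
C=cam('top')
L=ray(C,327.7,221.4,.0795)[:2]; q=L-PIV; print('lens',L,np.hypot(*q),np.degrees(np.arctan2(*q[::-1]))%360)
L0=ray(C,246.8,240.9,.0795)[:2]; S=ray(C,325.3,223.1,.043)[:2]; print(L0,S, (L-S)*1e3)
# pivot from two lens positions
m=(L+L0)/2; d=L-L0; h=np.sqrt(.122**2-d@d/4); n=np.array([-d[1],d[0]])/np.hypot(*d); P=m+n*h; print('pivot',P,m-n*h)
for X in (L,S,[.508,.0045]): q=np.array(X)-P; print(np.hypot(*q),np.degrees(np.arctan2(*q[::-1]))%360)
"
```

```text
lens [0.5106557  0.00287895] 0.12038432367941589 236.27154416612765
[0.4684603  0.15802911] [0.50628542 0.00547899] [ 4.37027529 -2.60003847]
pivot [0.57810761 0.10453641] [0.40100839 0.05637165]
0.12199999999999997 236.43486999852811
0.12235521952509919 234.05578136949782
0.12215711465865878 234.97642540593387
```

```bash
sed -i 's/PIV=.*/PIV=np.array([.578,.1045])/' h.py; python3 -c "
from h import *
plan([.564,.030,.125],145,n=6)"
```

```text
at [0.4201 0.1365 0.1173] yaw 141.15 rp [1.7978e+02 5.0000e-02] D 0.1792 n 6
{'x': np.float64(-0.0298), 'y': np.float64(0.0012), 'z': np.float64(-0.0013), 'az': np.float64(-0.64)}
{'x': np.float64(-0.0298), 'y': np.float64(0.0009), 'z': np.float64(-0.0013), 'az': np.float64(-0.64)}
{'x': np.float64(-0.0298), 'y': np.float64(0.0005), 'z': np.float64(-0.0013), 'az': np.float64(-0.64)}
{'x': np.float64(-0.0298), 'y': np.float64(0.0002), 'z': np.float64(-0.0013), 'az': np.float64(-0.64)}
{'x': np.float64(-0.0298), 'y': np.float64(-0.0001), 'z': np.float64(-0.0013), 'az': np.float64(-0.64)}
{'x': np.float64(-0.0298), 'y': np.float64(-0.0005), 'z': np.float64(-0.0013), 'az': np.float64(-0.64)}
```

step_arm([
  {"x":-0.01,"y":0.001,"z":-0.012,"ax":0,"ay":0,"az":-0.6,"claw":0},
  {"x":-0.03,"y":0.001,"z":-0.002,"ax":0,"ay":0,"az":-0.6,"claw":0},
  {"x":-0.035,"y":0,"z":0,"ax":0,"ay":0,"az":-0.6,"claw":0},
  {"x":-0.035,"y":0,"z":0,"ax":0,"ay":0,"az":-0.6,"claw":0},
  {"x":-0.035,"y":0,"z":0,"ax":0,"ay":0,"az":-0.6,"claw":0},
])

```text
time_s: 11.28
ee_pos: [0.5365, 0.0517, 0.1336]
eef_rot: [3.136, 0.004, 2.527]
force: [0.2, -0.0, 0.7]
grip_width: 0.0002
```

```bash
python3 -c "
from h import *
relp()
plan([.564,.030,.125],145,n=2)"
```

```text
t 11.28 z 0.1336 yaw 144.81 alpha 234.81 x 3.5 y -67.1 F [-0.17  0.12  0.65] rp [179.68   0.2 ]
at [0.5365 0.0517 0.1336] yaw 144.81 rp [179.68   0.2 ] D 0.0361 n 2
{'x': np.float64(-0.0175), 'y': np.float64(-0.0009), 'z': np.float64(0.0043), 'az': np.float64(-0.09)}
{'x': np.float64(-0.0175), 'y': np.float64(-0.0009), 'z': np.float64(0.0043), 'az': np.float64(-0.09)}
```

step_arm([
  {"x":-0.018,"y":-0.001,"z":0,"ax":0,"ay":0,"az":0,"claw":0},
  {"x":-0.01,"y":-0.001,"z":0.0,"ax":0,"ay":0,"az":0,"claw":0},
  {"x":0,"y":0,"z":0.01,"ax":0,"ay":0,"az":0,"claw":0},
])

```text
time_s: 11.53
ee_pos: [0.5639, 0.0283, 0.1241]
eef_rot: [3.135, 0.007, 2.524]
force: [0.1, -0.3, 0.3]
grip_width: 0.0003
```

```bash
python3 -c "
from h import *
relp()"
```

```text
t 11.53 z 0.1241 yaw 144.59 alpha 234.59 x -32.6 y -70.3 F [-0.24 -0.21  0.25] rp [179.6    0.43]
```

Clear of the arm by about 20 mm. I'll go down, then approach slowly.

step_arm([
  {"x":0,"y":0,"z":0.02,"ax":0.3,"ay":0,"az":0,"claw":0},
  {"x":0,"y":0,"z":0.02,"ax":0,"ay":0,"az":0,"claw":0},
  {"x":0,"y":0,"z":0.005,"ax":0,"ay":0,"az":0,"claw":0},
  {"x":0.006,"y":0,"z":0,"ax":0,"ay":0,"az":0,"claw":0},
  {"x":0.006,"y":0,"z":0,"ax":0,"ay":0,"az":0,"claw":0},
])

```text
time_s: 11.95
ee_pos: [0.5515, 0.0357, 0.0731]
eef_rot: [-3.141, 0.004, 2.522]
force: [0.3, -1.1, 0.3]
grip_width: 0.0001
```

```bash
python3 -c "
from h import *
relp()
p,d=vision.camera('scene'); np.savez('scene11.npz',p=p)
cv2.imwrite('pics/scene11.png',cv2.resize(p[140:240,230:370,::-1],None,fx=5,fy=5,interpolation=cv2.INTER_CUBIC))"
```

```text
t 11.95 z 0.0731 yaw 144.47 alpha 234.47 x -18.4 y -71.4 F [-0.85 -0.72  0.25] rp [-179.96    0.26]
```

View pics/scene11.png

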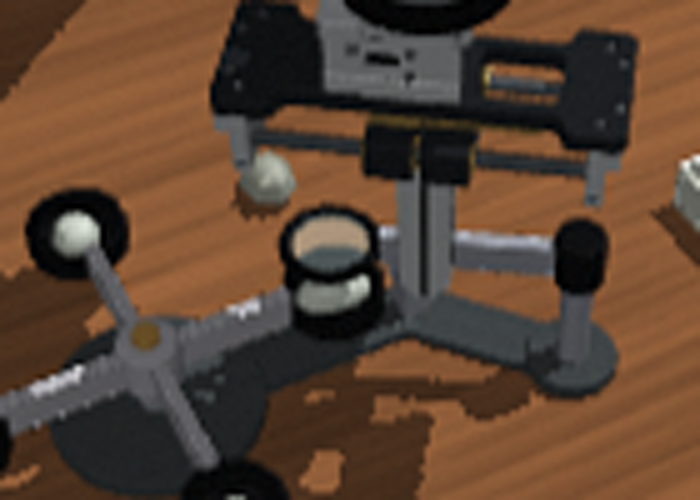

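step_arm([
  {"x":0.002,"y":0,"z":0,"ax":0,"ay":0,"az":0,"claw":0},
  {"x":0.0015,"y":0,"z":0,"ax":0,"ay":0,"az":0,"claw":0},
  {"x":0.001,"y":0,"z":0,"ax":0,"ay":0,"az":0,"claw":0},
  {"x":0,"y":0,"z":0,"ax":0,"ay":0,"az":0,"claw":0},
])

```text
time_s: 12.33
ee_pos: [0.5473, 0.0402, 0.0766]
eef_rot: [3.14, 0.009, 2.524]
force: [-0.6, -0.3, -0.0]
grip_width: 0.0006
```

```bash
cat > lens.py <<'E'
from h import *
def sc(p):
    hsv=cv2.cvtColor(p,cv2.COLOR_RGB2HSV)
    m=(hsv[165:205,275:320,2]<40).astype(np.uint8)
    # ring top half: outer extents
    rows=[i for i in range(40) if m[i].sum()]
    up=m[rows[0]:rows[0]+8]; cols=np.where(up.any(0))[0]
    print('scene ring top row',165+rows[0],'cols',275+cols.min(),275+cols.max())
if __name__=='__main__':
    relp(); sc(np.load('scene11.npz')['p']); p,d=vision.camera('scene'); np.savez('scene12.npz',p=p); sc(p)
E
python3 lens.py
```

```text
t 12.33 z 0.0766 yaw 144.59 alpha 234.59 x -12.3 y -70.2 F [ 0.36 -0.56 -0.04] rp [179.88   0.5 ]
scene ring top row 165 cols 281 319
scene ring top row 165 cols 282 319
```

```bash
python3 -c "
from h import *
a=np.load('scene11.npz')['p'];b=np.load('scene12.npz')['p']
s=np.hstack([cv2.resize(x[175:220,275:325,::-1],None,fx=8,fy=8,interpolation=cv2.INTER_NEAREST) for x in (a,b)])
cv2.imwrite('pics/cmp.png',s)"
```

```text
(no output)
```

View pics/cmp.png

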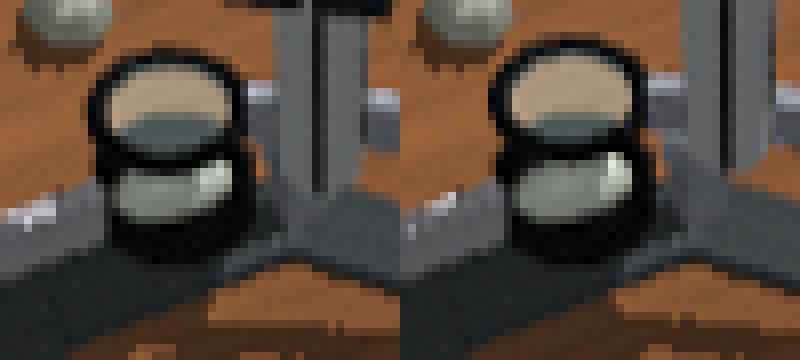

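The lens moved about 1.2 px, roughly 4 mm. I'll back off and check from above.

step_arm([
  {"x":-0.008,"y":0,"z":0,"ax":0,"ay":0,"az":0,"claw":0},
  {"x":-0.006,"y":0,"z":-0.01,"ax":0,"ay":0,"az":0,"claw":0},
  {"x":0,"y":0,"z":-0.03,"ax":0,"ay":0,"az":0,"claw":0},
  {"x":0,"y":0,"z":-0.03,"ax":0,"ay":0,"az":0,"claw":0},
  {"x":0.01,"y":0,"z":0,"ax":0,"ay":0,"az":0,"claw":0},
])

```text
time_s: 12.8
ee_pos: [0.5524, 0.0358, 0.1488]
eef_rot: [3.141, 0.007, 2.522]
force: [0.6, 0.1, 0.5]
grip_width: 0.0005
```

step_arm([
  {"x":0.035,"y":0,"z":0,"ax":0,"ay":0,"az":0,"claw":0},
  {"x":0.035,"y":0,"z":0,"ax":0,"ay":0,"az":0,"claw":0},
  {"x":0.035,"y":0,"z":0,"ax":0,"ay":0,"az":0,"claw":0},
  {"x":0.035,"y":0,"z":0,"ax":0,"ay":0,"az":0,"claw":0},
  {"x":0.035,"y":0,"z":0,"ax":0,"ay":0,"az":0,"claw":0},
])

```text
time_s: 13.22
ee_pos: [0.4097, 0.1371, 0.1481]
eef_rot: [3.137, 0.011, 2.515]
force: [1.1, 0.2, 0.2]
grip_width: -0.0
```

```bash
cat > chk.py <<'E'
from loupe import *
import sys
k=sys.argv[1]
relp()
p,d=vision.camera('top'); np.savez(f'top{k}.npz',p=p)
cv2.imwrite(f'pics/top{k}.png',cv2.resize(p[130:300,190:480,::-1],None,fx=2.7,fy=2.7,interpolation=cv2.INTER_CUBIC))
cv2.imwrite(f'pics/z{k}.png',cv2.resize(p[200:245,295:350,::-1],None,fx=13,fy=13,interpolation=cv2.INTER_NEAREST))
g=p[200:245,295:350].max(2); C=cam('top')
for th in (65,75,85):
    n,l,s,c=cv2.connectedComponentsWithStats((g>th).astype(np.uint8),connectivity=4)
    for i in range(1,n):
        if 150<s[i,4]<500:
            h=cv2.convexHull(np.argwhere(l==i)[:,::-1].astype(np.int32)); M=cv2.moments(h); u,v=M['m10']/M['m00']+295,M['m01']/M['m00']+200
            L=ray(C,u,v,.0795)[:2]; q=L-PIV; print(th,round(u,2),round(v,2),s[i,2:5],'lens',L.round(4),np.hypot(*q).round(4),(np.degrees(np.arctan2(q[1],q[0]))%360).round(2))
[print(c) for c in cups(p)]; print(block(p))
E
python3 chk.py 13
```

```text
t 13.22 z 0.1481 yaw 144.11 alpha 234.11 x 155.4 y -72.3 F [-0.75  0.84  0.22] rp [179.75   0.62]
65 326.6 223.28 [ 20  20 317] lens [0.5069 0.0049] 0.1223 234.5
75 326.6 223.25 [ 20  20 301] lens [0.507  0.0049] 0.1223 234.51
85 337.47 205.64 [ 31  15 305] lens [ 0.5418 -0.0152] 0.1251 253.19
85 326.59 223.13 [ 20  19 286] lens [0.5072 0.0049] 0.1221 234.6
(373.9, 272.3, 12.9, array([ 0.4097, -0.0959]), np.float64(99.3), np.float64(-179.76))
(423.6, 224.0, 13.0, array([ 0.5103, -0.1947]), np.float64(99.2), np.float64(-89.26))
(375.9, 174.5, 12.5, array([ 0.6081, -0.0944]), np.float64(99.1), np.float64(0.63))
(357.4, 153.2, 9.3, array([ 0.6501, -0.0554]), np.float64(146.7), np.float64(15.87))
(305.9, 215.9, 129.0, array([0.5197, 0.0453]), np.float64(0.14122438351495065), np.float64(85.66))
```

View pics/top13.png

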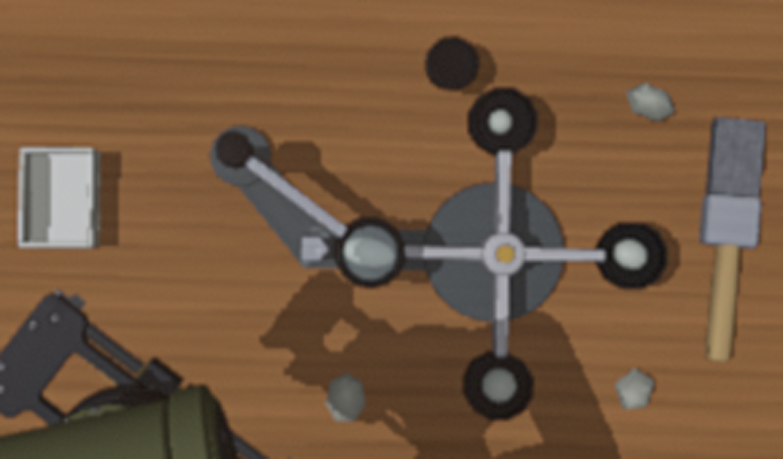

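View pics/z13.png

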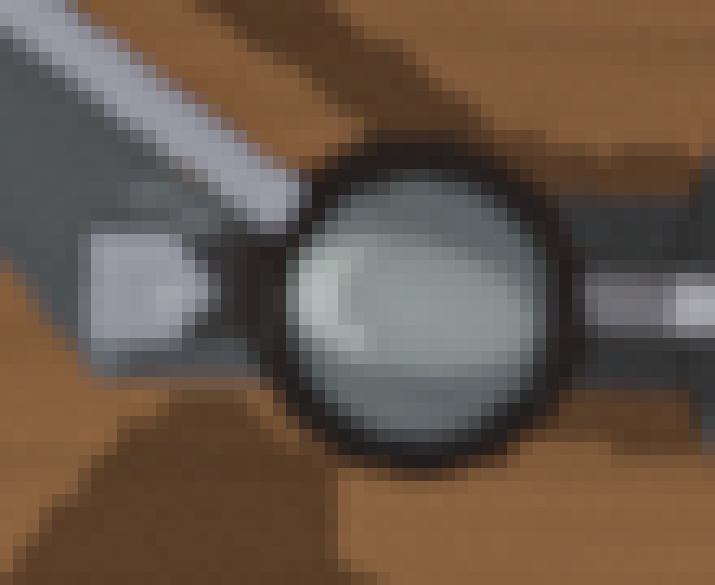

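The lens centre is within about 1 mm of the stone's centre, and the wheel hasn't moved. I'll hold still for a moment, then hand in.

step_arm([
  {"x":0,"y":0,"z":0,"ax":0,"ay":0,"az":0,"claw":0},
  {"x":0,"y":0,"z":0,"ax":0,"ay":0,"az":0,"claw":0},
])

```text
time_s: 13.43
ee_pos: [0.4051, 0.1405, 0.1483]
eef_rot: [3.137, 0.01, 2.52]
force: [1.0, 0.2, -0.6]
grip_width: 0.0007
```

```bash
python3 -c "
from h import *
print(ctrl.get_obs()['joint_vel'].round(3)); print(ticket.hand_in())"
```

```text
[ 0.002 -0.001 -0.01  -0.002 -0.003 -0.01 ]
the job is handed in; nothing more can be done
None
```

The job is handed in at about 13.4 s. The long oval stone's cup stands in front of the index block, and the loupe's lens is centred over that stone.

- **Carousel:** I pushed one spoke clockwise with the closed fingertips, about 133° in all, with the loupe left parked. Seen from above, the oval's cup is at about 90.6° around the hub and the block at about 90.6°.
- **Loupe:** I pushed the swing arm counter-clockwise. The first stop overshot by about 2.3°, or 5 mm at the lens, so I nudged it back from the other side. The lens measures (0.507, 0.005) and the stone (0.506, 0.005), under 1 mm apart.
- **Last look from above:** All four stones are in their cups and the loose things in view show no sign of having moved. The robot is clear of everything, and the force readings I took stayed under about 4 N.

Two automatic readings in that last picture failed: the block mask merged with the swing arm, and the cup under the lens was not found. The block figure is therefore from the picture before the loupe was moved, and the cup figure from the other three spokes.

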